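# Load a spring-held torch cell into a lamp's battery pack

### The arm

A 6-joint arm with a two-finger parallel gripper is mounted at the origin on a cart in front of the work surface, level with it; the furniture and walls round the work are solid. World frame = base frame: x ahead of the robot, y to its left, z up, the work surface at z = 0. Lengths are in m, angles in rad, forces in N, time in s.
With the tool pointing down it reaches from about 0.35 to 0.975 m from the base axis. Payload 4.9 kg.
Tool frame: the origin (TCP) lies on the centre line of the jaws, within the pads' length; the fingertips stand 22 mm ahead of it and the grasp point (between the pads) lies 3 mm ahead of it (manip.tcp_to_tips is the distance from the TCP to the fingertips, in m); z points along the fingers, x is the direction in which the jaws open and shut, and the axes are right-handed (so a half turn about z gives the same grasp; the last joint's range is limited). The gripper opens to 85 mm and grips with 20 to 120 N. Pads are 22 mm wide; open, the fingers measure 114 mm over their backs; the gripper's body (76 mm by 85 mm) begins 54 mm behind the grasp point. The pads swing forward as they close: fully open they stand 13 mm farther back than shut.
Start: joints at [1.026, 0.053, 1.613, -0, 1.476, -0.119], TCP at [0.258, 0.569, 0.253] pointing down, gripper open.
Joint ranges: [-3.01, 3.01], [-1.01, 2.22], [0.06, 2.58], [-1.02, 4.17], [0.09, 2.62], [-3.14, 3.14]. Speed limits (rad/s): [2.57, 2.57, 3.14, 3.14, 3.14, 3.14].

### API

Orientations are given as a unit quaternion [w, x, y, z].
In Python, from plant import manip gives the robot as it stands.
- The arm moves only by the shell command python3 -m pendant 'ROWS'. ROWS is a JSON object of lists of equal length, an entry for each row: "linear": the shift along the tool's x, y, z in cm, a list of three; "rotation": the turn, a rotation vector about the tool's x, y, z in degrees, a list of three; "grip": the closure, from 0 (fully open) to 1 (shut). A call has exactly 10 rows; each row is the pose to reach, as a shift and turn from the pose commanded when the call began, along the tool's axes at that moment; what a row does not reach only later rows make up. A row lasts 1/12 s, in which the tool goes at most 41.7 mm and 7.16 degrees, less where a joint would pass 70% of its speed; a pose out of reach is approached as far as the arm can. A call with a gripper value outside its range is refused whole. The fingers move at their own pace and stop on an object; the grip force is fixed at half the most. Time passes only in rows, so rows that repeat a pose let the fingers close, or fill a call up. It gives the time, the measured TCP pose, the force and the opening at its end, in the units of the state.
- manip.state(): the state, without advancing time (a new reading comes with each control period).
- manip.grab_frame(name): name is "side" or "top" or "wrist"; returns the picture (384x512x3 uint8, red, green, blue); there is no depth.
- manip.calibration(name): a dict with "fx", "fy", "cx", "cy" (pixels), "cam_to_world" (4x4, takes a point from camera to world coordinates). Camera axes: x right, y up, looking along -z (the intrinsics and any distortion apply to the point x, -y, -z); pixel columns grow to the right and rows downward; lengths in m; the calibration is good to about 2 mm. A picture is of the moment at which its call begins: read the wrist's pose just before it. calibration takes no time and is no camera call; for the wrist camera it gives the pose at the moment of the call.
- manip.job_done(): hands the job in, once; it reports no verdict.
The state is a dict: "time": time; "joint_pos": joint angles; "joint_vel": joint speeds; "joint_efforts": joint torques, N m; "tool_pos": TCP position; "tool_rot": TCP orientation; "contact_force": force on the tool from outside, world axes, zero at the start; "ft_torque": the same for the moment, N m; "gripper_width": opening from 0.0 (shut) to 1.0 (fully open).
Only numpy, scipy, OpenCV 4.12 (cv2) and the standard library are available. Lean on these libraries where they do the work, as an engineer would, in place of code of your own. Each camera call takes 0.05 s, during which the arm holds its last target. There are 200 camera calls.

### The job

Load the battery pack of the cordless microscope lamp: pick up the larger of the two torch cells, set its flat end on the coil spring in the open bay, press it back until the plus end (with the nub) can be rolled down behind the metal retaining lip, and let go so that the spring holds the cell flat in the bay under the lip. Then slide the pack's cover fully shut over it. Feel your way: neither the spring nor the lip may be loaded with more than 20 N, and the smaller cell and the other things on the table stay where they are.

Things in the scene. Friction and masses are not known exactly. Their poses are not given: they have to be found in the camera images.
- pack: Battery pack of the cordless lamp, fixed to the table: grey base plate 204 x 62 x 10 mm, black electronics housing at its far end, open cell bay at its near end. Origin on the table under the nominal middle of the bay; x along the pack from the spring end to the lip end and on to the housing (base plate from x = -63 to +141 mm); z up. All its points have these axes.
- bay (a point): Nominal seat: middle of the bay's floor, 10 mm over the table. A seated cell lies along x, centre 17 mm above this. Low cheeks (7 mm over the floor, inner faces 15.7 mm to each side) keep it central; above them the sides are open. The white cradle (floor, spring, wall, lip) is screwed down in slotted holes: it sits up to 8 mm towards +x or -x of nominal, unmeasured; feel for the spring.
- spring_nominal (a point): Nominal tip of the free coil spring (10 mm across), on the cell's axis 27 mm over the table and 29.25 mm from the bay's middle; shifts with the cradle. Rounded tip. It stands 14 mm out of a white block (40 mm wide, top 34 mm over the table) towards +x. 1.6 N per mm; solid after 8.5 mm (13.6 N). A seated cell squeezes it 1.5 mm (2.4 N); to pass the lip the cell must squeeze it 5 to 6 mm (8 to 10 N).
- lip_nominal (a point): Nominal edge of the steel retaining lip, top side, 48 mm over the table, 25.25 mm from the bay's middle; shifts with the cradle. 26 mm wide, 2.5 mm thick; it juts 5.5 mm from the contact wall and covers a seated cell's end by 3 mm. It is higher than the spring: the cell goes in flat end first with the plus end raised 35 to 45 degrees, is pressed on the spring, then turned down about its flat end, kept low on the spring.
- cell_center (a point): Middle of the larger torch cell (half-way along it and on its axis): a grey cylinder, 34 mm in diameter and 61.5 mm long over all, 0.14 kg more or less, lying on the table. Its x axis runs along the cell towards the plus end; the other two axes may point anywhere about it as it rolls.
- cell_plus (a point): Tip of the larger cell's plus nub (9.5 mm across, 2.5 mm high), 30.75 mm from its middle along its x axis. The other end is flat.
- cell: The larger torch cell itself; origin on its jacket, 17 mm from the axis, half-way along; x axis towards the plus end.
- cover (a joint): Sliding cover of the pack, a dark metal hood (88 x 57 mm, top 52 mm over the table) that runs along the pack's x; it passes over a cell only if that lies flat. Value in m: 0 is fully shut over the bay (stop), at the start 0.086 to 0.096 (pushed back over the housing). It takes about 2 N to slide and stays where it is left.
- cover_grip (a point): Middle of the upright grip ridge across the top of the cover: 10 mm thick along the pack's x, 36 mm wide, standing 12 mm up from the cover's top (top of the ridge 64 mm above the table, this point 6 mm lower); moves with the cover. To shut the cover the ridge is moved towards the pack's -x.
- small_cell_center (a point): Middle of the smaller torch cell, 26 mm in diameter and 50 mm long; a bystander that stays where it lies.
- oil_bottle: Small brown dropper bottle, 29 mm in diameter, 75 mm high; origin under its middle; a bystander.
- vial_0: Glass sample vial with white cap, 27 mm in diameter, 58 mm high; origin under its middle; a bystander.
- objective_can: Black screw-lid can, 39 mm in diameter, 66 mm high; origin under its middle; a bystander.
Not all that is in view belongs to the job. Leave any purple or turquoise look-alike of the cell alone.

How it is judged:
On the way, in this order (a step that is already met when the one before it is completed fails the run):
1. the larger cell lies flat in the bay under the lip, plus end to the lip, let go, with the cover still open (x of cell_center in the frame of pack between -0.0115 and 0.0115 m and y of cell_center in the frame of pack between -0.005 and 0.005 m and z of cell_center in the frame of pack between 0.0245 and 0.0295 m and x of cell_plus in the frame of pack above 0.02 m and angle between the x axis of cell and the x axis of pack, either way round below 0.07 rad and contact force between the fingers and cell below 0.3 N and value of joint cover above 0.05 m), for 0.2 s.
2. the cover is shut over the seated cell (x of cell_center in the frame of pack between -0.0115 and 0.0115 m and y of cell_center in the frame of pack between -0.005 and 0.005 m and z of cell_center in the frame of pack between 0.0245 and 0.0295 m and x of cell_plus in the frame of pack above 0.02 m and angle between the x axis of cell and the x axis of pack, either way round below 0.07 rad and value of joint cover below 0.004 m), for 0.2 s.
At the end, for the whole second after the job is handed in: The larger cell lies at rest in the bay: plus end towards the lip, axis within 0.07 rad of the pack's x, centre within 11.5 mm along, 5 mm across and 2.5 mm in height of its nominal seat, and the cover is shut to within 4 mm of its stop (all of step 2 and linear speed of cell below 0.02 m/s); the robot touches nothing.
It fails at once if the cell is pushed against the coil spring with more than 20 N (contact force between cell and spring_c0 above 20 N).
It fails at once if the cell is pushed against the retaining lip with more than 20 N (contact force between cell and cradle_c4 above 20 N).
It fails at once if a bystander (smaller cell, brown bottle, vial, black can) is moved by more than 30 mm (distance of any of oil_bottle, vial_0, objective_can, small_cell_center from where it was at the start of the episode above 0.03 m).
It also fails if it takes over 72 s, if anything falls off the work surface, if the arm or the gripper's body presses on something with over 40 N, if the wrist force passes 120 N, or if a joint passes its speed limit or range.

## Working session

There is one attempt and no reset: what is moved stays moved. The work goes in short steps, Python scripts to look and compute and a shell command to move; the robot and the scene stay as the last step left them, time stands still between calls to the robot, and variables do not carry over. Pictures are saved under pics/ and viewed, about 8 in all and at most 12, crops included, and the job is handed in when it is done.

```bash
ls; mkdir -p pics
cat > h.py <<'E'
import numpy as np, cv2, json
from scipy.spatial.transform import Rotation as R
from plant import manip
def grab(n,f):
    c=manip.calibration(n); im=manip.grab_frame(n); cv2.imwrite(f'pics/{f}.png',im[:,:,::-1]); return c,im
def ray(c,u,v):
    T=np.array(c['cam_to_world']); d=np.array([(u-c['cx'])/c['fx'],-(v-c['cy'])/c['fy'],-1.]); return T[:3,3],T[:3,:3]@d
def onz(c,u,v,z):
    o,d=ray(c,u,v); return o+d*(z-o[2])/d[2]
def proj(c,p):
    T=np.array(c['cam_to_world']); q=T[:3,:3].T@(np.array(p)-T[:3,3]); return c['cx']+c['fx']*q[0]/-q[2], c['cy']-c['fy']*q[1]/-q[2]
def tool():
    s=manip.state(); q=s['tool_rot']; return np.array(s['tool_pos']),R.from_quat([q[1],q[2],q[3],q[0]])
def delta(p,Rt):
    "shift (cm) and rotvec (deg) in tool axes to reach world pos p and rotation Rt"
    p0,R0=tool(); return (R0.inv().apply(np.array(p)-p0)*100).round(2),np.degrees((R0.inv()*Rt).as_rotvec()).round(2)
E
python3 - <<'E'
from h import *
for n in('top','side','wrist'):
    c,im=grab(n,n+'0'); print(n,{k:(np.array(v).round(3).tolist()) for k,v in c.items()})
print(manip.state())
E
```

```text
pics
top {'fx': 412.411, 'fy': 412.411, 'cx': 254.735, 'cy': 186.909, 'cam_to_world': [[0.1, 0.974, -0.204, 0.302], [-0.995, 0.098, -0.021, -0.042], [-0.0, 0.205, 0.979, 1.235], [0.0, 0.0, 0.0, 1.0]]}
side {'fx': 418.485, 'fy': 418.485, 'cx': 254.683, 'cy': 192.658, 'cam_to_world': [[-1.0, -0.006, -0.008, 0.538], [-0.003, -0.567, 0.824, 0.857], [-0.01, 0.824, 0.566, 0.691], [0.0, 0.0, 0.0, 1.0]]}
wrist {'fx': 278.843, 'fy': 278.843, 'cx': 254.438, 'cy': 185.097, 'cam_to_world': [[0.413, -0.866, -0.284, 0.185], [0.911, 0.392, 0.13, 0.603], [-0.001, -0.312, 0.95, 0.374], [0.0, 0.0, 0.0, 1.0]]}
{'time': 0.15, 'joint_pos': array([ 1.02599607e+00,  5.32026513e-02,  1.61400938e+00,  2.63270366e-05,
        1.47598072e+00, -1.18958793e-01]), 'joint_vel': array([ 0.00144198, -0.00473094, -0.00492007, -0.00187823,  0.00087116,
       -0.00096062]), 'joint_efforts': array([ 1.25085695e-03, -3.94244385e+01, -3.70720661e+01, -3.35984168e-05,
        4.60374067e-03, -4.82779308e-05]), 'tool_pos': array([0.25791035, 0.56880111, 0.2523286 ]), 'tool_rot': array([ 3.38748204e-04,  8.40561904e-01,  5.41714911e-01, -7.24915067e-04]), 'contact_force': array([0.71158294, 0.29702632, 0.06442562]), 'ft_torque': array([ 0.00418534, -0.03294721, -0.00762049]), 'gripper_width': 0.9912195487591623}
```

View pics/top0.png

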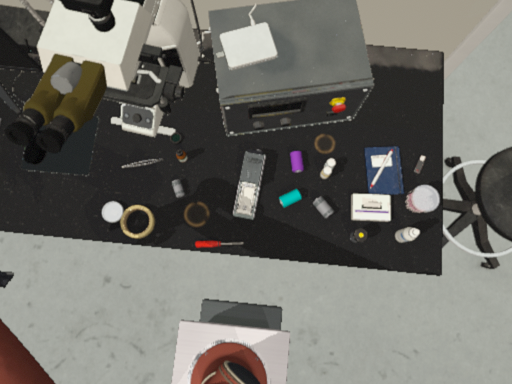

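View pics/side0.png

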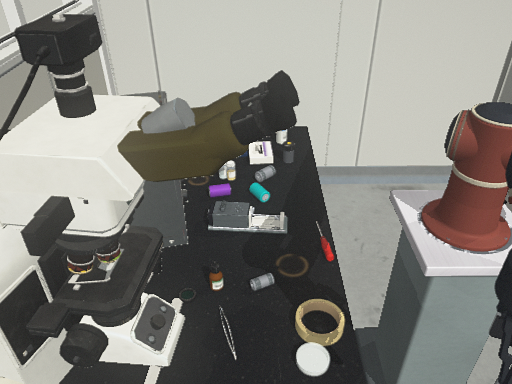

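The top view shows the pack at about (250,185) with its bay end near (245,212), and grey cells at (179,187) and (323,207). The purple and turquoise look-alikes are at (297,161) and (290,198). I'll zoom in on both views.

Run:
```python
import cv2,numpy as np
a=cv2.imread('pics/top0.png')[142:228,160:345]; b=cv2.imread('pics/side0.png')[150:300,190:300]
a=cv2.resize(a,None,fx=4,fy=4,interpolation=cv2.INTER_CUBIC)
cv2.imwrite('pics/top0z.png',a)
b=cv2.resize(b,None,fx=4,fy=4,interpolation=cv2.INTER_CUBIC); cv2.imwrite('pics/side0z.png',b)
from h import *
c=manip.calibration('top')
for n,u,v in[('A',179,187),('B',323,207),('baynear',245,215),('packfar',253,152)]: print(n,onz(c,u,v,.015))
```

```text
A [0.53351393 0.21132386 0.015     ]
B [ 0.51590169 -0.22591874  0.015     ]
baynear [0.46861496 0.00383299 0.015     ]
packfar [ 6.65357930e-01 -2.20663846e-04  1.50000000e-02]
```

View pics/top0z.png

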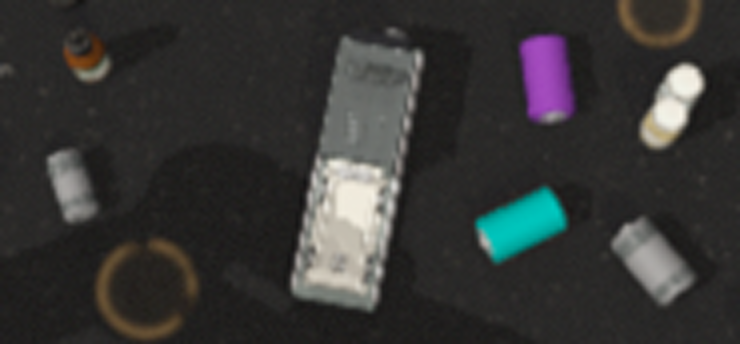

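View pics/side0z.png

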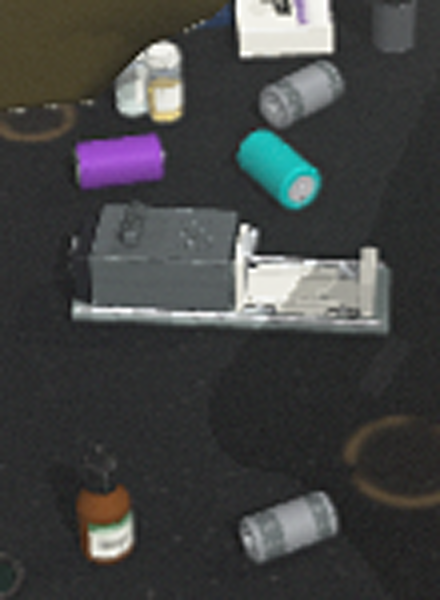

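In the zoomed top view, B at (653,261), i.e. world (0.516,-0.226), is the larger cell. A at (72,185) is smaller. The pack's bay is nearest the robot and the cover and housing are farther away. I'll move above the pack for a wrist view.

Run:
```python
from h import *
print(manip.tcp_to_tips)
Rt=R.from_matrix(np.array([[0,1,0],[1,0,0],[0,0,-1]]).T)
print(delta([.48,0,.24],Rt))
```

```text
0.022
(array([-42.62,  43.72,   1.29]), array([ -0.03,   0.09, -24.4 ]))
```

```bash
python3 -m pendant '{"linear":[[-4,4.1,0],[-7,7.2,0.2],[-10,10.3,0.3],[-13,13.4,0.4],[-16,16.5,0.5],[-19,19.5,0.6],[-22,22.6,0.7],[-25,25.7,0.8],[-28,28.8,0.9],[-30,30.8,0.9]],"rotation":[[0,0,-4],[0,0,-8],[0,0,-12],[0,0,-16],[0,0,-20],[0,0,-24.4],[0,0,-24.4],[0,0,-24.4],[0,0,-24.4],[0,0,-24.4]],"grip":[0,0,0,0,0,0,0,0,0,0]}'
python3 - <<'E'
from h import *
Rt=R.from_matrix(np.array([[0,1,0],[1,0,0],[0,0,-1]]).T)
print(delta([.48,0,.24],Rt))
E
```

```text
time: 0.98
tool_pos: [0.4099, 0.1793, 0.2442]
tool_rot: [0.0, 0.707, 0.707, 0.0]
contact_force: [1.1, 1.0, 0.1]
gripper_width: 1.001
(array([-17.94,   7.  ,   0.42]), array([ 0.01, -0.01,  0.03]))
```

```bash
python3 -m pendant '{"linear":[[-3.6,1.4,0],[-7.2,2.8,0],[-10.8,4.2,0],[-14.4,5.6,0],[-17.9,7,0.4],[-17.9,7,0.4],[-17.9,7,0.4],[-17.9,7,0.4],[-17.9,7,0.4],[-17.9,7,0.4]],"rotation":[[0,0,0],[0,0,0],[0,0,0],[0,0,0],[0,0,0],[0,0,0],[0,0,0],[0,0,0],[0,0,0],[0,0,0]],"grip":[0,0,0,0,0,0,0,0,0,0]}'
python3 - <<'E'
from h import *
c,im=grab('wrist','w1'); np.save('w1c.npy',c,allow_pickle=True)
b=im[100:,100:450,::-1]; print(im.shape)
cv2.imwrite('pics/w1z.png',cv2.resize(im[:,:,::-1],None,fx=1.55,fy=1.55,interpolation=cv2.INTER_CUBIC))
E
```

```text
time: 1.82
tool_pos: [0.4796, 0.0035, 0.2405]
tool_rot: [-0.0, 0.706, 0.708, 0.0]
contact_force: [-0.1, -0.7, 0.2]
gripper_width: 1.001
(384, 512, 3)
```

View pics/w1z.png

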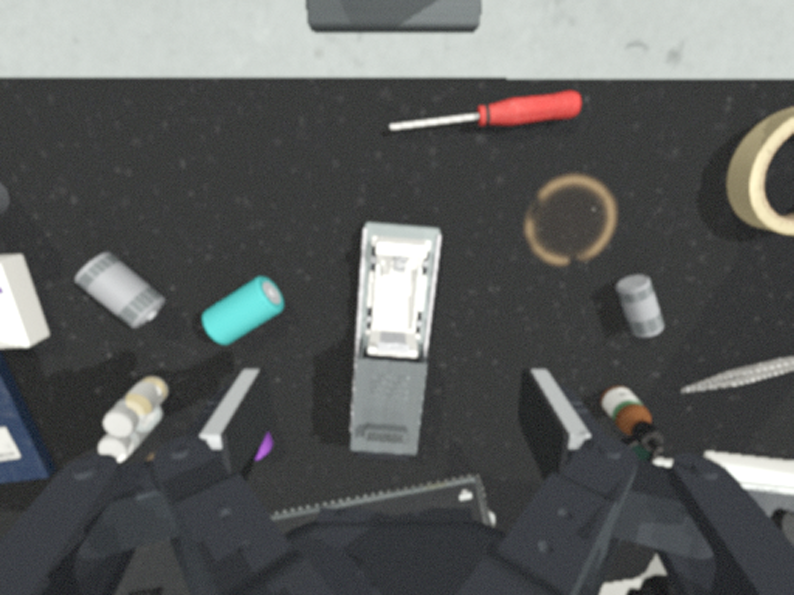

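The wrist view (scaled 1.55x) shows the large cell at (119,290) with its nub at the lower right, about (150,316). The pack's near end is at (363,225)–(441,230), the cover's front edge is at row 357, and the ridge is at (387,434).

Run:
```python
from h import *
c=np.load('w1c.npy',allow_pickle=True).item(); im=cv2.imread('pics/w1.png')
def cell(im,box):
    x0,y0,x1,y1=box; g=cv2.cvtColor(im[y0:y1,x0:x1],6); m=(cv2.GaussianBlur(g,(3,3),0)>75).astype('uint8')
    k=max(cv2.findContours(m,0,1)[0],key=cv2.contourArea); r=cv2.minAreaRect(k); return cv2.boxPoints(r)+[x0,y0]
b=cell(im,(42,155,115,218)); print('box',b.round(1).tolist())
P=np.array([onz(c,*q,.017) for q in b]); print(P.round(4)); print('mid',P.mean(0).round(4), [np.linalg.norm(P[i]-P[i-1]).round(4) for i in range(4)])
cv2.imwrite('pics/w1p.png',cv2.resize(im[135:300,205:305],None,fx=4.8,fy=3.6,interpolation=cv2.INTER_CUBIC))
f=1.55
for n,u,v,z in[('nL',363,225,.01),('nR',441,230,.01),('mL',357,357,.01),('mR',431,357,.01),('ridge',387,434,.064)]: print(n,onz(c,u/f,v/f,z).round(4))
```

```text
box [[44.6, 179.9], [63.8, 156.3], [109.2, 193.2], [90.0, 216.8]]
[[ 0.5063 -0.267   0.017 ]
 [ 0.4751 -0.2356  0.017 ]
 [ 0.5244 -0.1864  0.017 ]
 [ 0.5584 -0.2178  0.017 ]]
mid [ 0.5161 -0.2267  0.017 ] [np.float64(0.0717), np.float64(0.0442), np.float64(0.0697), np.float64(0.0463)]
nL [ 0.4617 -0.0211  0.01  ]
nR [0.4657 0.0429 0.01  ]
mL [ 0.5821 -0.029   0.01  ]
mR [0.5819 0.0381 0.01  ]
ridge [ 0.6241 -0.0011  0.064 ]
```

View pics/w1p.png

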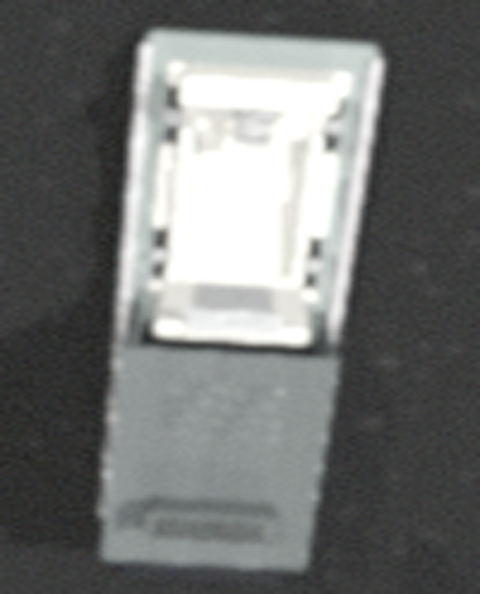

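```bash
python3 - <<'E'
from h import *
c=np.load('w1c.npy',allow_pickle=True).item(); print(np.array(c['cam_to_world']).round(3))
f=lambda u,v,z:onz(c,205+u/4.8,135+v/3.6,z).round(4)
for n,u,v,z in[('nL',141,33,.01),('nR',383,45,.01),('cfL',113,348,.052),('cfR',340,350,.052),('cbL',102,558,.052),('cbR',308,568,.052),('ridge',208,510,.064),('lip',232,285,.048),('blockfrontL',190,110,.034),('blockfrontR',320,110,.034)]: print(n,f(u,v,z))
E
python3 -m pendant '{"linear":[[0,0,2],[0,-1,4],[0,-2,6],[0,-3,8],[0,-3,9],[0,-3,9],[0,-3,9],[0,-3,9],[0,-3,9],[0,-3,9]],"rotation":[[0,0,0],[0,0,0],[0,0,0],[0,0,0],[0,0,0],[0,0,0],[0,0,0],[0,0,0],[0,0,0],[0,0,0]],"grip":[0,0,0,0,0,0,0,0,0,0]}'
python3 - <<'E'
from h import *
c,im=grab('wrist','w2'); np.save('w2c.npy',c,allow_pickle=True)
cv2.imwrite('pics/w2z.png',cv2.resize(im[84:384,156:356,::-1],None,fx=3.,fy=2.,interpolation=cv2.INTER_CUBIC))
E
```

```text
[[-0.003 -0.95  -0.313  0.399]
 [ 1.    -0.002 -0.002  0.004]
 [ 0.001 -0.313  0.95   0.362]
 [ 0.     0.     0.     1.   ]]
nL [ 0.4605 -0.0209  0.01  ]
nR [0.4646 0.0432 0.01  ]
cfL [ 0.5621 -0.0273  0.052 ]
cfR [0.5628 0.0313 0.052 ]
cbL [ 0.649  -0.0327  0.052 ]
cbR [0.6534 0.0248 0.052 ]
ridge [ 0.6191 -0.0028  0.064 ]
lip [0.5402 0.0034 0.048 ]
blockfrontL [ 0.4823 -0.0074  0.034 ]
blockfrontR [0.4822 0.0255 0.034 ]
time: 2.7
tool_pos: [0.4511, 0.0022, 0.152]
tool_rot: [0.001, 0.707, 0.707, 0.001]
contact_force: [0.1, -0.4, -1.7]
gripper_width: 0.996
```

View pics/w2z.png

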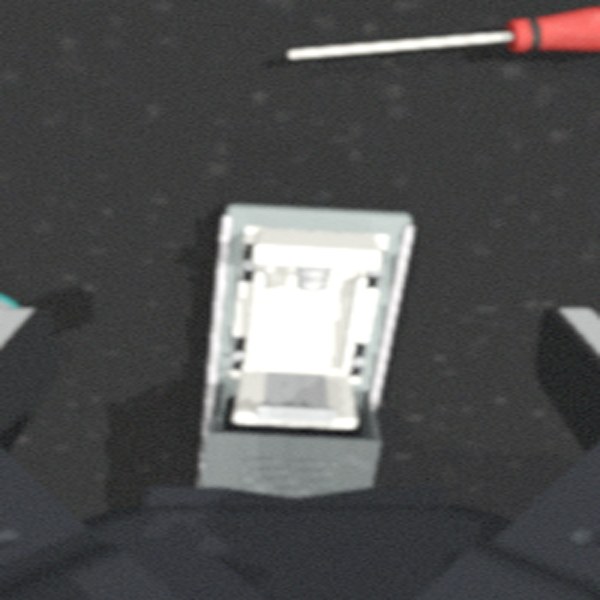

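This nearer view (3x by 2x zoom) shows the plate's near corners at (228,207) and (412,213), the spring coil around (313,265–290), the lip's near edge at row 373 and the cover's front edge at row 432.

Run:
```python
from h import *
c=np.load('w2c.npy',allow_pickle=True).item()
f=lambda u,v,z:onz(c,156+u/3,84+v/2,z)
Q={n:f(u,v,z) for n,u,v,z in[('nL',228,207,.01),('nR',412,213,.01),('cfL',204,432,.052),('cfR',380,437,.052),('lipL',243,373,.048),('lipR',352,374,.048),('sprTip',313,290,.027),('sprRoot',313,268,.027),('blkBackL',247,229,.034),('blkBackR',388,235,.034),('blkFrontTop',313,247,.034)]}
for k,v in Q.items(): print(k,v.round(4))
near=(Q['nL']+Q['nR'])/2
yaw=np.radians(-3.3); X=np.array([np.cos(yaw),np.sin(yaw),0]); Y=np.array([-X[1],X[0],0])
o=near+.063*X; o[2]=0; print('origin',o)
for k,v in Q.items(): print(k,'pack',((v-o)@X).round(4),((v-o)@Y).round(4))
c=manip.calibration('wrist')
c1=np.load('w1c.npy',allow_pickle=True).item()
for n,u,v in[('cfL',113,348),('cfR',340,350),('cbL',102,558),('cbR',308,568)]:
    p=onz(c1,205+u/4.8,135+v/3.6,.052); print(n,((p-o)@X).round(4),((p-o)@Y).round(4))
g=.5161,-.2267
Rg=R.from_matrix(np.array([[-.7071,.7071,0],[.7071,.7071,0],[0,0,-1]]).T)
print(delta([*g,.10],Rg),delta([*g,.031],Rg))
```

```text
nL [ 0.4602 -0.0193  0.01  ]
nR [0.4634 0.0421 0.01  ]
cfL [ 0.5612 -0.0264  0.052 ]
cfR [0.5642 0.0306 0.052 ]
lipL [ 0.5305 -0.0134  0.048 ]
lipR [0.531  0.0211 0.048 ]
sprTip [0.4975 0.0089 0.027 ]
sprRoot [0.4857 0.0088 0.027 ]
blkBackL [ 0.4627 -0.0117  0.034 ]
blkBackR [0.4657 0.0316 0.034 ]
blkFrontTop [0.4717 0.0086 0.034 ]
origin [0.52471815 0.00775618 0.        ]
nL pack -0.0628 -0.0307
nR pack -0.0632 0.0307
cfL pack 0.0384 -0.032
cfR pack 0.0381 0.0251
lipL pack 0.007 -0.0208
lipR pack 0.0055 0.0136
sprTip pack -0.0272 -0.0004
sprRoot pack -0.039 -0.0012
blkBackL pack -0.0608 -0.023
blkBackR pack -0.0603 0.0204
blkFrontTop pack -0.053 -0.0022
cfL 0.0393 -0.0329
cfR 0.0366 0.0257
cbL 0.1264 -0.0332
cbR 0.1275 0.0244
(array([-22.88,   6.51,   5.19]), array([  0.1 ,   0.06, -44.99])) (array([-22.88,   6.5 ,  12.09]), array([  0.1 ,   0.06, -44.99]))
```

```bash
python3 - <<'E'
from h import *
c=np.load('w2c.npy',allow_pickle=True).item()
yaw=np.radians(-3.4); X=np.array([np.cos(yaw),np.sin(yaw),0]); Y=np.array([-X[1],X[0],0]); o=np.array([.5247,.0078,0])
for off in (0,.003,.006):
  for n,x,y,z in[('sprtip',-.02925,0,.027),('lip',.02525,0,.048),('wall',.03075,0,.048),('wallfoot',.03075,0,.01),('blockfront',-.04325,0,.034)]:
    u,v=proj(c,o+X*(x+off)+Y*y+[0,0,z]); print(off,n,round((u-156)*3),round((v-84)*2))
E
python3 -m pendant '{"linear":[[-3.5,1,0],[-7,2,0],[-10.5,3,0],[-14,4,0],[-17.5,5,1],[-21,6,3],[-22.9,6.5,5.2],[-22.9,6.5,5.2],[-22.9,6.5,5.2],[-22.9,6.5,5.2]],"rotation":[[0,0,-6.5],[0,0,-13],[0,0,-19.5],[0,0,-26],[0,0,-32.5],[0,0,-39],[0,0,-45],[0,0,-45],[0,0,-45],[0,0,-45]],"grip":[0,0,0,0,0,0,0,0,0,0]}'
python3 - <<'E'
from h import *
c,im=grab('wrist','w3'); np.save('w3c.npy',c,allow_pickle=True)
cv2.imwrite('pics/w3z.png',im[:,:,::-1])
E
```

```text
0 sprtip 315 286
0 lip 305 407
0 wall 304 416
0 wallfoot 303 370
0 blockfront 319 266
0.003 sprtip 314 292
0.003 lip 305 412
0.003 wall 303 422
0.003 wallfoot 302 374
0.003 blockfront 318 272
0.006 sprtip 314 297
0.006 lip 304 417
0.006 wall 303 427
0.006 wallfoot 302 379
0.006 blockfront 317 278
time: 3.58
tool_pos: [0.5152, -0.2266, 0.099]
tool_rot: [0.0, 0.383, 0.924, 0.0]
contact_force: [0.4, 0.4, 0.6]
gripper_width: 1.0
```

View pics/w3z.png

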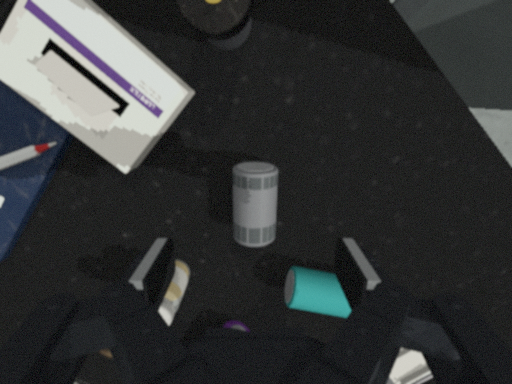

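The cell is at (255,204), upright in the picture and free of neighbours. One combined crop should settle which end is plus.

Run:
```python
from h import *
z=lambda f,x0,y0,w,h:cv2.resize(cv2.convertScaleAbs(cv2.imread(f'pics/{f}.png')[y0:y0+h,x0:x0+w],alpha=1.1),(390,290) if f!='w3' else (390,580),interpolation=cv2.INTER_CUBIC)
a=np.vstack([z('w1',40,150,80,60+10),z('side0',250,160,30,23)])
cv2.imwrite('pics/cmb.png',np.hstack([a,z('w3',222,150,68,102)]))
c=np.load('w3c.npy',allow_pickle=True).item()
p1=onz(c,255,161,.017);p2=onz(c,255,246,.017);print(p1,p2,(p1+p2)/2, onz(c,233,204,.017),onz(c,278,204,.017))
```

```text
[ 0.49186555 -0.24816775  0.017     ] [ 0.54293254 -0.19708921  0.017     ] [ 0.51739905 -0.22262848  0.017     ] [ 0.52861668 -0.23590713  0.017     ] [ 0.50358716 -0.21082539  0.017     ]
```

View pics/cmb.png

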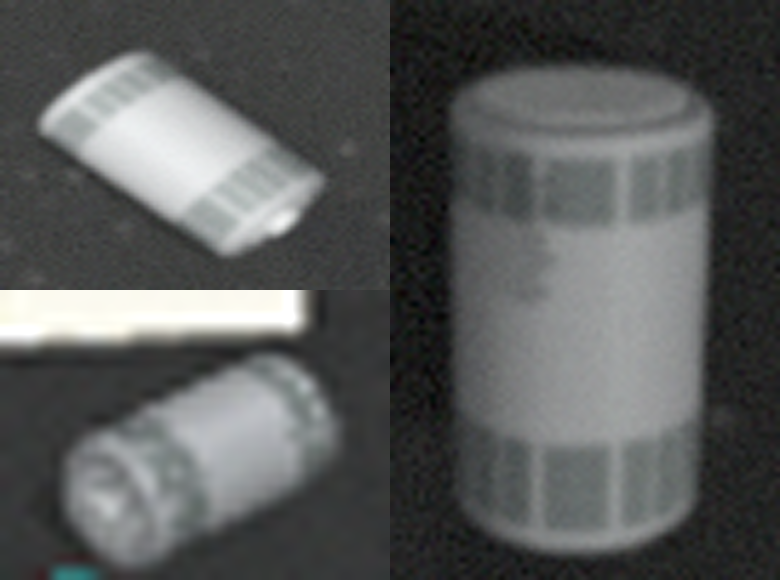

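Run:
```python
from h import *
c=np.load('w3c.npy',allow_pickle=True).item()
d=np.array([.7071,.7071,0])
for v,z in((172,.034),(174,.034),(176,.034),(162,.003),(246,.034)):
    p=onz(c,255,v,z); print(v,z,p.round(4),(p@d).round(4))
m=(onz(c,233,204,.017)+onz(c,278,204,.017))/2; print('lateral',m@np.array([-.7071,.7071,0]))
p,_=tool(); print('tcp',p@d,p@np.array([-.7071,.7071,0]))
```

```text
172 0.034 [ 0.4946 -0.2455  0.034 ] 0.1761
174 0.034 [ 0.4956 -0.2445  0.034 ] 0.1775
176 0.034 [ 0.4966 -0.2435  0.034 ] 0.179
162 0.003 [ 0.4948 -0.2452  0.003 ] 0.1765
246 0.034 [ 0.5359 -0.2042  0.034 ] 0.2345
lateral -0.522877949419744
tcp 0.20445405810347259 -0.524602298547611
```

The plus end points to +x,+y, which is tool +y, so no flip is needed. I'll lower and grip.

```bash
python3 -m pendant '{"linear":[[0.2,0.2,2.2],[0.2,0.2,4.4],[0.2,0.2,6],[0.2,0.2,6.7],[0.2,0.2,6.7],[0.2,0.2,6.7],[0.2,0.2,6.7],[0.2,0.2,6.7],[0.2,0.2,6.7],[0.2,0.2,6.7]],"rotation":[[0,0,0],[0,0,0],[0,0,0],[0,0,0],[0,0,0],[0,0,0],[0,0,0],[0,0,0],[0,0,0],[0,0,0]],"grip":[0,0,0,0,0,0.5,1,1,1,1]}'; python3 -m pendant '{"linear":[[0,0,0],[0,0,0],[0,0,0],[0,0,0],[0,0,-2],[0,0,-5],[0,0,-8],[0,0,-10],[0,0,-10],[0,0,-10]],"rotation":[[0,0,0],[0,0,0],[0,0,0],[0,0,0],[0,0,0],[0,0,0],[0,0,0],[0,0,0],[0,0,0],[0,0,0]],"grip":[1,1,1,1,1,1,1,1,1,1]}'
python3 - <<'E'
from h import *
c,im=grab('wrist','w4'); np.save('w4c.npy',c,allow_pickle=True)
cv2.imwrite('pics/w4z.png',cv2.resize(im[184:384,130:380,::-1],None,fx=3,fy=3,interpolation=cv2.INTER_CUBIC))
E
```

```text
time: 4.47
tool_pos: [0.516, -0.2246, 0.0331]
tool_rot: [0.001, 0.383, 0.924, -0.0]
contact_force: [-0.6, 0.6, 1.9]
gripper_width: 0.374
time: 5.3
tool_pos: [0.5154, -0.2243, 0.1324]
tool_rot: [0.001, 0.383, 0.924, -0.0]
contact_force: [-0.1, -0.1, -1.8]
gripper_width: 0.37
```

View pics/w4z.png

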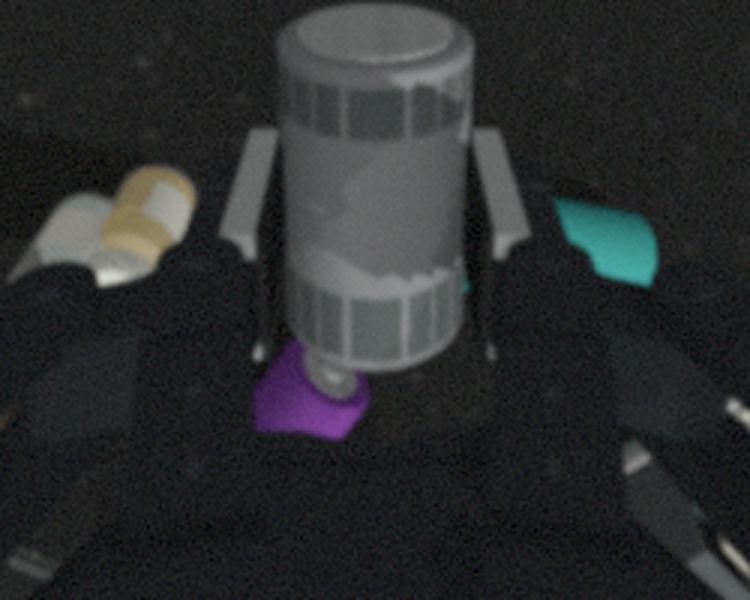

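Run:
```python
from h import *
c=np.load('w4c.npy',allow_pickle=True).item(); p0,R0=tool()
for n,u,v,tz in[('flat bottom',375,3,.016+.015),('flat bottom',375,3,.016+.017),('flat top rim',375,75,-.001),('shoulder top',375,368,-.001),('L',277,60,.016),('R',474,60,.016)]:
    p=onz(c,130+u/3,184+v/3,p0[2]-tz); print(n,R0.inv().apply(p-p0).round(4))
```

```text
flat bottom [-0.0002 -0.0288  0.031 ]
flat bottom [-0.0002 -0.0281  0.033 ]
flat top rim [-0.0002 -0.0273 -0.001 ]
shoulder top [-0.0002  0.03   -0.001 ]
L [-0.0179 -0.0229  0.016 ]
R [ 0.0176 -0.023   0.016 ]
```

The cell is held squarely: the flat end sits at tool y = -28.5 mm and the axis at tool z = +16 mm. I'll now compute the tilted poses over the bay.

```bash
cat >> h.py <<'E'
yaw=np.radians(-3.4); X=np.array([np.cos(yaw),np.sin(yaw),0]); Y=np.array([-X[1],X[0],0]); Z=np.array([0,0,1.]); O=np.array([.5247,.0078,0])
FT=np.array([0,-.0285,.016])   # flat-end centre in tool frame
def pose(fx,fz,th,y=0.):
    t=np.radians(th); M=np.array([Y,X*np.cos(t)+Z*np.sin(t),X*np.sin(t)-Z*np.cos(t)]).T
    return O+X*fx+Y*y+Z*fz-M@FT, R.from_matrix(M)
def go(*a): return delta(*pose(*a))
def fl():
    p,r=tool(); f=p+r.apply(FT)-O; d=r.as_matrix()[:,1]; s=manip.state()['contact_force']
    print('F mm',(1e3*np.array([f@X,f@Y,f[2]])).round(2),'th',np.degrees(np.arcsin(d[2])).round(2),'yaw',np.degrees(np.arctan2(d[1],d[0])).round(2),'force XYZ',np.array([s@X,s@Y,s[2]]).round(2))
E
python3 - <<'E'
from h import *
fl(); print(pose(-.019,.10,45)[0]); print(go(-.019,.10,45)); p,r=tool(); print('yaw only',delta(p,pose(0,0,0)[1]))
E
```

```text
F mm [ -15.5  -252.93  114.52] th -0.02 yaw 45.0 force XYZ [-1.17  0.09 -1.71]
[0.51455672 0.00840262 0.13146625]
(array([16.4 , 16.42, -0.08]), array([-42.28, -19.03,  45.81]))
yaw only (array([0., 0., 0.]), array([-4.00e-02, -6.00e-02,  4.84e+01]))
```

```bash
python3 -m pendant '{"linear":[[0.5,0.5,-1.5],[2.5,2.5,-2.5],[4.5,4.5,-3],[6.5,6.5,-3],[8.5,8.5,-3],[10.5,10.5,-3],[12.5,12.5,-3],[14.5,14.5,-3],[16.4,16.4,-3],[16.4,16.4,-3]],"rotation":[[-4.2,-1.9,4.6],[-8.4,-3.8,9.2],[-12.6,-5.7,13.8],[-16.8,-7.6,18.4],[-21,-9.5,23],[-25.2,-11.4,27.6],[-29.4,-13.3,32.2],[-33.6,-15.2,36.8],[-37.8,-17.1,41.4],[-42.3,-19,45.8]],"grip":[1,1,1,1,1,1,1,1,1,1]}'
python3 - <<'E'
from h import *
fl(); print(go(-.019,.05,45)); print(go(-.019,.029,45)); print(manip.state()['joint_pos'].round(2))
E
```

```text
time: 6.18
tool_pos: [0.5133, 0.0109, 0.1585]
tool_rot: [0.277, 0.672, 0.634, 0.263]
contact_force: [0.5, -1.0, -1.5]
gripper_width: 0.37
F mm [-20.49   2.47 127.02] th 44.92 yaw -3.44 force XYZ [ 0.58 -0.93 -1.51]
(array([-0.26, -5.33,  5.55]), array([-0.08, -0.2 , -0.03]))
(array([-0.27, -6.82,  7.04]), array([-0.08, -0.2 , -0.03]))
[-0.16 -0.6   2.43  0.15  0.54 -1.77]
```

```bash
python3 -m pendant '{"linear":[[-0.2,-1,1],[-0.2,-2,2],[-0.2,-3,3],[-0.2,-4,4],[-0.2,-4.7,4.9],[-0.2,-5.3,5.5],[-0.2,-5.3,5.5],[-0.2,-5.3,5.5],[-0.2,-5.3,5.5],[-0.2,-5.3,5.5]],"rotation":[[0,0,0],[0,0,0],[0,0,0],[0,0,0],[0,0,0],[0,0,0],[0,0,0],[0,0,0],[0,0,0],[0,0,0]],"grip":[1,1,1,1,1,1,1,1,1,1]}'
python3 - <<'E'
from h import *
fl(); print(go(-.019,.029,45))
c,im=grab('side','s5')
cv2.imwrite('pics/s5z.png',cv2.resize(im[180:245,195:305,::-1],None,fx=6,fy=6,interpolation=cv2.INTER_CUBIC))
for P in((-.019,0,.05),): print([((u-195)*6,(v-180)*6) for u,v in [proj(c,O+X*P[0]+Y*P[1]+Z*P[2])]])
E
```

```text
time: 7.02
tool_pos: [0.5167, 0.0058, 0.086]
tool_rot: [0.279, 0.671, 0.634, 0.263]
contact_force: [0.5, 0.0, -0.8]
gripper_width: 0.376
F mm [-16.69  -2.56  54.57] th 45.05 yaw -3.22 force XYZ [ 0.52  0.05 -0.76]
(array([ 0.25, -1.97,  1.65]), array([ 0.05, -0.04,  0.12]))
[(np.float64(454.04308391180837), np.float64(189.6637277837155))]
```

View pics/s5z.png

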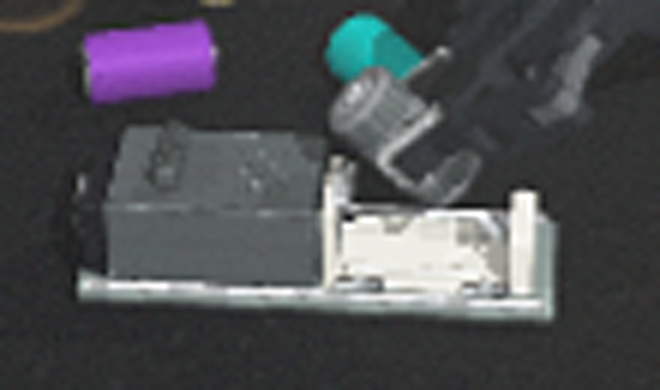

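The side view shows the tilted cell over the bay, with its plus end raised above the lip and clear of the cover. The measured pose was a few mm off the command, so I'll check the noise and settling.

Run:
```python
from h import *
for i in range(5):
    fl(); manip.grab_frame('side')
fl()
```

```text
F mm [-16.61  -2.54  54.72] th 45.07 yaw -3.23 force XYZ [ 0.59 -0.48 -1.21]
F mm [-16.62  -2.55  54.71] th 45.07 yaw -3.22 force XYZ [ 0.51 -0.14 -0.8 ]
F mm [-16.7   -2.52  54.63] th 45.06 yaw -3.22 force XYZ [ 0.48 -0.48 -0.55]
F mm [-16.79  -2.52  54.49] th 45.05 yaw -3.22 force XYZ [-0.2  -0.48 -1.21]
F mm [-16.92  -2.49  54.29] th 45.03 yaw -3.22 force XYZ [-0.05 -0.98 -1.61]
F mm [-17.    -2.47  54.14] th 45.01 yaw -3.23 force XYZ [ 0.53  0.11 -1.32]
```

```bash
python3 -m pendant '{"linear":[[0.1,-0.4,0.35],[0.2,-0.8,0.7],[0.2,-1.2,1.05],[0.2,-1.5,1.3],[0.2,-1.7,1.5],[0.2,-1.7,1.5],[0.2,-1.7,1.5],[0.2,-1.7,1.5],[0.2,-1.7,1.5],[0.2,-1.7,1.5]],"rotation":[[0,0,0],[0,0,0],[0,0,0],[0,0,0],[0,0,0],[0,0,0],[0,0,0],[0,0,0],[0,0,0],[0,0,0]],"grip":[1,1,1,1,1,1,1,1,1,1]}'
python3 - <<'E'
from h import *
fl()
for i in range(2): manip.grab_frame('side'); fl()
E
```

```text
time: 8.15
tool_pos: [0.5151, 0.0079, 0.0629]
tool_rot: [0.279, 0.672, 0.634, 0.262]
contact_force: [-0.0, -0.1, -1.4]
gripper_width: 0.372
F mm [-18.4   -0.53  31.41] th 45.01 yaw -3.23 force XYZ [-0.04 -0.11 -1.4 ]
F mm [-18.43  -0.53  31.4 ] th 45.0 yaw -3.23 force XYZ [-0.62  0.18 -1.77]
F mm [-18.46  -0.52  31.35] th 45.0 yaw -3.24 force XYZ [ 0.27  0.14 -1.92]
```

```bash
python3 -m pendant '{"linear":[[0,-0.2,0.2],[0,-0.3,0.1],[0,-0.4,0],[0,-0.5,-0.1],[0,-0.6,-0.2],[0,-0.64,-0.21],[0,-0.64,-0.21],[0,-0.64,-0.21],[0,-0.64,-0.21],[0,-0.64,-0.21]],"rotation":[[0,0,0],[0,0,0],[0,0,0],[0,0,0],[0,0,0],[0,0,0],[0,0,0],[0,0,0],[0,0,0],[0,0,0]],"grip":[1,1,1,1,1,1,1,1,1,1]}'; python3 -c "
from h import *
fl();manip.grab_frame('side');fl()"
python3 -m pendant '{"linear":[[0,-0.05,-0.05],[0,-0.1,-0.1],[0,-0.15,-0.15],[0,-0.2,-0.2],[0,-0.2,-0.2],[0,-0.2,-0.2],[0,-0.2,-0.2],[0,-0.2,-0.2],[0,-0.2,-0.2],[0,-0.2,-0.2]],"rotation":[[0,0,0],[0,0,0],[0,0,0],[0,0,0],[0,0,0],[0,0,0],[0,0,0],[0,0,0],[0,0,0],[0,0,0]],"grip":[1,1,1,1,1,1,1,1,1,1]}'; python3 -c "
from h import *
fl();manip.grab_frame('side');fl()"
```

```text
time: 9.08
tool_pos: [0.5089, 0.0083, 0.0595]
tool_rot: [0.278, 0.672, 0.635, 0.262]
contact_force: [-0.5, 0.4, -1.5]
gripper_width: 0.37
F mm [-24.64  -0.51  28.02] th 44.97 yaw -3.23 force XYZ [-0.57  0.41 -1.48]
F mm [-24.61  -0.5   28.05] th 44.97 yaw -3.23 force XYZ [ 0.11  0.69 -1.45]
time: 9.97
tool_pos: [0.5064, 0.0083, 0.0599]
tool_rot: [0.279, 0.672, 0.634, 0.263]
contact_force: [1.5, 0.1, 1.6]
gripper_width: 0.372
F mm [-27.1   -0.59  28.44] th 45.02 yaw -3.23 force XYZ [1.49 0.17 1.6 ]
F mm [-27.13  -0.6   28.41] th 45.02 yaw -3.23 force XYZ [ 1.63 -0.57  1.32]
```

Contact came at F_x ≈ -25.5 mm, which puts the cradle at about +2 mm and agrees with the vision estimate. Next I'll tilt to 38° and press to about -32.5 in stages.

```bash
python3 -c "
from h import *
print(go(-.0285,.028,38)); print(go(-.0285,.028,41.5))"
```

```text
(array([0.05, 0.05, 0.29]), array([ 7.02, -0.04,  0.12]))
(array([ 0.05, -0.03,  0.11]), array([ 3.52, -0.04,  0.12]))
```

```bash
python3 -m pendant '{"linear":[[0,-0.02,0.05],[0,-0.03,0.11],[0,0,0.2],[0,0.05,0.29],[0,0.05,0.29],[0,0.05,0.29],[0,0.05,0.29],[0,0.05,0.29],[0,0.05,0.29],[0,0.05,0.29]],"rotation":[[1.7,0,0],[3.5,0,0],[5.2,0,0],[7,0,0],[7,0,0],[7,0,0],[7,0,0],[7,0,0],[7,0,0],[7,0,0]],"grip":[1,1,1,1,1,1,1,1,1,1]}'; python3 -c "
from h import *
fl();manip.grab_frame('side');fl()
print(go(-.0305,.0275,38),go(-.0325,.0275,38))"
```

```text
time: 10.85
tool_pos: [0.5087, 0.0082, 0.0582]
tool_rot: [0.237, 0.687, 0.649, 0.223]
contact_force: [3.3, -1.0, 2.9]
gripper_width: 0.372
F mm [-28.54  -0.56  28.03] th 38.05 yaw -3.25 force XYZ [ 3.32 -0.81  2.87]
F mm [-28.57  -0.54  27.99] th 38.04 yaw -3.25 force XYZ [2.75 0.26 2.4 ]
(array([ 0.05, -0.18, -0.08]), array([ 0.04, -0.03,  0.12])) (array([ 0.05, -0.34, -0.2 ]), array([ 0.04, -0.03,  0.12]))
```

```bash
python3 -m pendant '{"linear":[[0,-0.05,-0.02],[0,-0.1,-0.05],[0,-0.15,-0.08],[0,-0.2,-0.1],[0,-0.25,-0.14],[0,-0.3,-0.17],[0,-0.3,-0.17],[0,-0.3,-0.17],[0,-0.3,-0.17],[0,-0.3,-0.17]],"rotation":[[0,0,0],[0,0,0],[0,0,0],[0,0,0],[0,0,0],[0,0,0],[0,0,0],[0,0,0],[0,0,0],[0,0,0]],"grip":[1,1,1,1,1,1,1,1,1,1]}'; python3 -c "
from h import *
fl();manip.grab_frame('side');fl()
print(go(-.0325,.0275,36),go(-.0325,.027,31))"
```

```text
time: 11.73
tool_pos: [0.506, 0.0084, 0.0584]
tool_rot: [0.238, 0.687, 0.649, 0.224]
contact_force: [7.4, 0.5, 2.4]
gripper_width: 0.376
F mm [-31.21  -0.58  28.17] th 38.14 yaw -3.26 force XYZ [7.36 0.94 2.36]
F mm [-31.21  -0.58  28.17] th 38.14 yaw -3.26 force XYZ [7.21 1.35 3.28]
(array([ 0.05, -0.08,  0.08]), array([ 2.14, -0.02,  0.11])) (array([0.05, 0.  , 0.38]), array([ 7.14, -0.02,  0.11]))
```

```bash
python3 -c "
from h import *
for a in [(-.033,.0275,37),(-.033,.0275,34),(-.033,.027,30),(-.033,.027,26)]: print(go(*a))"
```

```text
(array([ 0.05, -0.15, -0.  ]), array([ 1.14, -0.03,  0.11]))
(array([ 0.05, -0.07,  0.15]), array([ 4.14, -0.02,  0.11]))
(array([ 0.05, -0.01,  0.4 ]), array([ 8.14, -0.02,  0.11]))
(array([0.05, 0.06, 0.62]), array([ 1.214e+01, -1.000e-02,  1.100e-01]))
```

```bash
python3 -m pendant '{"linear":[[0,-0.08,0],[0,-0.15,0],[0,-0.15,0],[0,-0.11,0.08],[0,-0.07,0.15],[0,-0.05,0.28],[0,-0.01,0.4],[0,-0.01,0.4],[0,-0.01,0.4],[0,-0.01,0.4]],"rotation":[[0.5,0,0],[1.1,0,0],[1.1,0,0],[2.6,0,0],[4.1,0,0],[6.1,0,0],[8.1,0,0],[8.1,0,0],[8.1,0,0],[8.1,0,0]],"grip":[1,1,1,1,1,1,1,1,1,1]}'; python3 -c "
from h import *
fl();manip.grab_frame('side');fl()
for a in [(-.033,.027,25),(-.033,.027,20),(-.033,.027,15)]: print(go(*a))"
```

```text
time: 12.62
tool_pos: [0.5096, 0.0079, 0.0562]
tool_rot: [0.19, 0.702, 0.663, 0.178]
contact_force: [6.4, -1.5, 5.5]
gripper_width: 0.372
F mm [-31.63  -0.89  28.07] th 30.19 yaw -3.25 force XYZ [ 6.43 -1.12  5.51]
F mm [-31.68  -0.87  28.07] th 30.19 yaw -3.25 force XYZ [ 7.18 -0.14  4.96]
(array([ 0.08, -0.03,  0.29]), array([5.19, 0.03, 0.13]))
(array([0.08, 0.07, 0.56]), array([10.19,  0.03,  0.13]))
(array([0.08, 0.15, 0.83]), array([15.19,  0.04,  0.13]))
```

```bash
python3 -c "
from h import *
for a in [(-.0333,.027,30),(-.0333,.027,25),(-.0333,.027,20)]: print(go(*a))"
```

```text
(array([ 0.08, -0.19,  0.02]), array([0.19, 0.02, 0.13]))
(array([ 0.08, -0.06,  0.28]), array([5.19, 0.03, 0.13]))
(array([0.08, 0.04, 0.54]), array([10.19,  0.03,  0.13]))
```

```bash
python3 -m pendant '{"linear":[[0.04,-0.1,0],[0.08,-0.19,0.02],[0.08,-0.19,0.02],[0.08,-0.19,0.02],[0.08,-0.12,0.15],[0.08,-0.06,0.28],[0.08,-0.06,0.28],[0.08,-0.06,0.28],[0.08,-0.06,0.28],[0.08,-0.06,0.28]],"rotation":[[0,0,0],[0,0,0],[0,0,0],[0,0,0],[2.5,0,0],[5.2,0,0],[5.2,0,0],[5.2,0,0],[5.2,0,0],[5.2,0,0]],"grip":[1,1,1,1,1,1,1,1,1,1]}'; python3 -c "
from h import *
fl();c,im=grab('side','s6');fl()
cv2.imwrite('pics/s6z.png',cv2.resize(im[185:235,235:300,::-1],None,fx=10,fy=10,interpolation=cv2.INTER_CUBIC))
for a in [(-.0333,.027,20),(-.0333,.027,15)]: print(go(*a))"
```

```text
time: 13.5
tool_pos: [0.5112, 0.0086, 0.054]
tool_rot: [0.158, 0.71, 0.67, 0.149]
contact_force: [7.6, -1.0, 5.7]
gripper_width: 0.372
F mm [-32.51  -0.12  27.44] th 25.1 yaw -3.25 force XYZ [ 7.67 -0.55  5.68]
F mm [-32.53  -0.13  27.43] th 25.1 yaw -3.25 force XYZ [9.08 0.27 5.29]
(array([0.01, 0.04, 0.27]), array([5.1 , 0.04, 0.13]))
(array([0.01, 0.15, 0.53]), array([10.1 ,  0.05,  0.13]))
```

View pics/s6z.png

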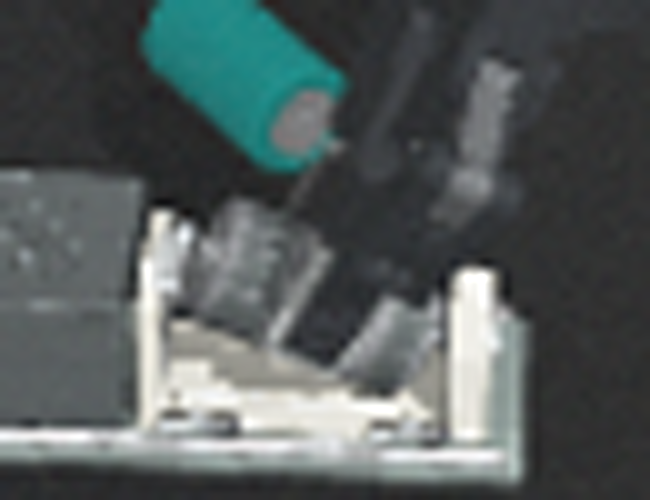

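The side view shows the plus end's lower corner at (190,300), below and beside the lip at (185,240), with the cell on the spring. I'll keep rolling it down.

```bash
python3 -m pendant '{"linear":[[0,0,0.06],[0,0,0.13],[0,0.02,0.2],[0,0.04,0.27],[0,0.08,0.33],[0,0.11,0.4],[0,0.15,0.53],[0,0.15,0.53],[0,0.15,0.53],[0,0.15,0.53]],"rotation":[[1.2,0,0],[2.4,0,0],[3.7,0,0],[5.1,0,0],[6.4,0,0],[7.6,0,0],[10.1,0,0],[10.1,0,0],[10.1,0,0],[10.1,0,0]],"grip":[1,1,1,1,1,1,1,1,1,1]}'; python3 -c "
from h import *
fl();manip.grab_frame('side');fl()
for a in [(-.0333,.027,10),(-.0333,.027,5),(-.0333,.0272,0)]: print(go(*a))"
```

```text
time: 14.38
tool_pos: [0.515, 0.0083, 0.0494]
tool_rot: [0.095, 0.721, 0.681, 0.089]
contact_force: [9.4, -0.9, 3.4]
gripper_width: 0.369
F mm [-33.07  -0.16  26.57] th 15.0 yaw -3.25 force XYZ [ 9.45 -0.33  3.42]
F mm [-33.08  -0.18  26.6 ] th 15.01 yaw -3.26 force XYZ [ 9.13 -0.14  3.88]
(array([0.01, 0.12, 0.21]), array([5.01, 0.07, 0.13]))
(array([0.01, 0.22, 0.48]), array([10.01,  0.08,  0.13]))
(array([0.01, 0.31, 0.73]), array([15.01,  0.08,  0.13]))
```

```bash
python3 -m pendant '{"linear":[[0,0.03,0.06],[0,0.06,0.1],[0,0.09,0.16],[0,0.12,0.21],[0,0.15,0.28],[0,0.18,0.35],[0,0.2,0.42],[0,0.23,0.48],[0,0.23,0.48],[0,0.23,0.48]],"rotation":[[1.2,0,0],[2.5,0,0],[3.7,0,0],[5,0,0],[6.2,0,0],[7.5,0,0],[8.7,0,0],[10,0,0],[10,0,0],[10,0,0]],"grip":[1,1,1,1,1,1,1,1,1,1]}'; python3 -c "
from h import *
fl();manip.grab_frame('side');fl()
for a in [(-.033,.0272,2),(-.033,.0272,0)]: print(go(*a))"
```

```text
time: 15.27
tool_pos: [0.5189, 0.008, 0.0451]
tool_rot: [0.033, 0.726, 0.686, 0.03]
contact_force: [10.8, -1.5, 3.4]
gripper_width: 0.37
F mm [-32.74  -0.21  26.7 ] th 5.05 yaw -3.27 force XYZ [10.91 -0.81  3.39]
F mm [-32.8   -0.18  26.71] th 5.06 yaw -3.27 force XYZ [ 9.91 -0.19  3.65]
(array([0.01, 0.07, 0.1 ]), array([3.06, 0.09, 0.12]))
(array([0.01, 0.11, 0.21]), array([5.06, 0.09, 0.12]))
```

```bash
python3 -m pendant '{"linear":[[0,0.02,0],[0,0.04,0.04],[0,0.07,0.09],[0,0.09,0.15],[0,0.11,0.2],[0,0.11,0.2],[0,0.11,0.2],[0,0.11,0.2],[0,0.11,0.2],[0,0.11,0.2]],"rotation":[[1,0,0],[2,0,0],[3,0,0],[4,0,0],[5,0,0],[5,0,0],[5,0,0],[5,0,0],[5,0,0],[5,0,0]],"grip":[1,1,1,1,1,1,1,1,1,1]}'; python3 -c "
from h import *
fl();manip.grab_frame('side');fl()"
```

```text
time: 16.15
tool_pos: [0.5202, 0.0074, 0.0435]
tool_rot: [0.002, 0.727, 0.687, -0.0]
contact_force: [10.0, -2.9, 5.0]
gripper_width: 0.376
F mm [-32.9   -0.75  27.43] th 0.09 yaw -3.28 force XYZ [10.18 -2.33  5.01]
F mm [-32.89  -0.73  27.44] th 0.09 yaw -3.28 force XYZ [ 9.74 -2.6   4.53]
```

```bash
python3 -m pendant '{"linear":[[0,0.05,-0.02],[0,0.1,-0.03],[0,0.15,-0.03],[0,0.2,-0.03],[0,0.25,-0.03],[0,0.3,-0.03],[0,0.35,-0.03],[0,0.35,-0.03],[0,0.35,-0.03],[0,0.35,-0.03]],"rotation":[[0,0,0],[0,0,0],[0,0,0],[0,0,0],[0,0,0],[0,0,0],[0,0,0],[0,0,0],[0,0,0],[0,0,0]],"grip":[1,1,1,1,1,1,1,1,1,1]}'; python3 -c "
from h import *
fl();manip.grab_frame('side');fl()"
```

```text
time: 17.03
tool_pos: [0.5211, 0.0072, 0.043]
tool_rot: [-0.001, 0.727, 0.687, -0.003]
contact_force: [1.2, -3.8, 10.2]
gripper_width: 0.369
F mm [-32.16  -0.95  27.2 ] th -0.34 yaw -3.26 force XYZ [ 1.47 -3.71 10.19]
F mm [-32.14  -0.97  27.22] th -0.33 yaw -3.27 force XYZ [ 1.   -3.82 11.35]
```

The forward move was blocked: Fx fell while Fz rose to 11 N. I'll back off at once, then use the wrist image numerically to see whether the cell turned in the grip.

```bash
python3 -m pendant '{"linear":[[0,-0.1,0],[0,-0.2,0],[0,-0.28,0],[0,-0.28,-0.02],[0,-0.28,-0.02],[0,-0.28,-0.02],[0,-0.28,-0.02],[0,-0.28,-0.02],[0,-0.28,-0.02],[0,-0.28,-0.02]],"rotation":[[0,0,0],[0,0,0],[0,0,0],[0,0,0],[0,0,0],[0,0,0],[0,0,0],[0,0,0],[0,0,0],[0,0,0]],"grip":[1,1,1,1,1,1,1,1,1,1]}'
python3 - <<'E'
from h import *
fl(); c,im=grab('wrist','w5'); fl(); print(manip.state()['ft_torque'].round(3))
a=cv2.imread('pics/w4.png',0).astype('f4'); b=cv2.imread('pics/w5.png',0).astype('f4')
print('col w4',a[184:320:2,250:260].mean(1).round().astype(int).tolist())
print('col w5',b[170:320:2,250:260].mean(1).round().astype(int).tolist())
for v in (195,215,240,265,285,300):
    print(v,'w4',a[v,215:297:3].astype(int).tolist()); print(v,'w5',b[v,215:297:3].astype(int).tolist())
E
```

```text
time: 17.92
tool_pos: [0.5204, 0.0072, 0.0433]
tool_rot: [0.001, 0.727, 0.687, -0.001]
contact_force: [9.9, -4.1, 2.3]
gripper_width: 0.372
F mm [-32.78  -0.94  27.29] th 0.03 yaw -3.29 force XYZ [10.08 -3.46  2.29]
F mm [-32.76  -0.93  27.3 ] th 0.03 yaw -3.29 force XYZ [ 9.52 -3.57  2.65]
[-0.701 -1.758 -0.097]
col w4 [49, 92, 99, 99, 99, 98, 99, 98, 99, 109, 110, 85, 95, 97, 93, 75, 66, 65, 66, 64, 66, 67, 65, 75, 93, 97, 97, 99, 101, 102, 101, 102, 102, 102, 102, 103, 102, 102, 101, 101, 102, 100, 103, 102, 102, 108, 126, 136, 136, 134, 107, 96, 97, 97, 96, 97, 96, 97, 96, 95, 114, 116, 56, 34, 35, 38, 38, 38]
col w5 [255, 255, 255, 255, 255, 255, 250, 170, 182, 234, 225, 188, 231, 226, 196, 196, 204, 194, 180, 200, 210, 208, 174, 163, 163, 164, 164, 164, 163, 164, 183, 209, 212, 212, 211, 212, 212, 212, 212, 212, 212, 212, 212, 212, 212, 206, 183, 172, 172, 172, 172, 172, 172, 172, 172, 172, 170, 140, 132, 128, 128, 126, 122, 121, 117, 114, 110, 126, 140, 143, 145, 145, 141, 158, 186]
195 w4 [34, 39, 41, 74, 75, 98, 96, 101, 98, 102, 99, 105, 102, 96, 95, 96, 101, 99, 99, 99, 10
[... 821 characters left out ...]
 67, 39, 21, 26, 46, 133]
265 w5 [181, 80, 58, 69, 123, 143, 149, 166, 189, 193, 200, 194, 171, 174, 173, 170, 169, 164, 163, 159, 155, 147, 133, 79, 43, 48, 81, 201]
285 w4 [32, 29, 26, 24, 52, 66, 61, 84, 79, 86, 116, 92, 90, 99, 100, 96, 112, 122, 99, 93, 97, 88, 87, 57, 18, 26, 27, 15]
285 w5 [72, 82, 58, 164, 95, 105, 99, 117, 115, 124, 171, 141, 138, 131, 127, 127, 145, 143, 121, 116, 119, 108, 99, 246, 162, 64, 60, 54]
300 w4 [101, 56, 29, 25, 46, 51, 90, 95, 80, 85, 124, 91, 93, 97, 96, 93, 104, 106, 96, 106, 109, 56, 36, 38, 25, 30, 82, 31]
300 w5 [125, 73, 170, 184, 185, 165, 136, 124, 105, 103, 143, 113, 110, 118, 115, 117, 135, 126, 112, 124, 178, 218, 225, 158, 165, 77, 166, 66]
```

The stripe edges match the earlier picture to within 1 px, so the cell hasn't turned in the grip. The steady Fy of about -3.5 N with an upward load suggests the cell is riding on the +y cheek. The cover midline also hinted that the pack's centre lies further to -y, so I'll shift -y and feel.

```bash
python3 -m pendant '{"linear":[[-0.05,0,0],[-0.1,0,0],[-0.15,0,0],[-0.15,0,0],[-0.15,0,0],[-0.15,0,0],[-0.15,0,0],[-0.15,0,0],[-0.15,0,0],[-0.15,0,0]],"rotation":[[0,0,0.3],[0,0,0.6],[0,0,0.8],[0,0,0.8],[0,0,0.8],[0,0,0.8],[0,0,0.8],[0,0,0.8],[0,0,0.8],[0,0,0.8]],"grip":[1,1,1,1,1,1,1,1,1,1]}'; python3 -c "
from h import *
fl();manip.grab_frame('side');fl(); print(manip.state()['ft_torque'].round(3))"
```

```text
time: 18.8
tool_pos: [0.5199, 0.0068, 0.0431]
tool_rot: [0.0, 0.732, 0.681, -0.001]
contact_force: [9.0, -0.4, 3.1]
gripper_width: 0.372
F mm [-33.2   -1.    27.09] th -0.03 yaw -4.09 force XYZ [9.01 0.1  3.07]
F mm [-33.23  -0.99  27.08] th -0.03 yaw -4.1 force XYZ [9.14 0.73 2.77]
[-0.051 -1.633  0.005]
```

```bash
python3 -m pendant '{"linear":[[0,0.03,0],[0,0.06,0],[0,0.09,0],[0,0.12,0],[0,0.15,0],[0,0.15,0],[0,0.15,0],[0,0.15,0],[0,0.15,0],[0,0.15,0]],"rotation":[[0,0,0],[0,0,0],[0,0,0],[0,0,0],[0,0,0],[0,0,0],[0,0,0],[0,0,0],[0,0,0],[0,0,0]],"grip":[1,1,1,1,1,1,1,1,1,1]}'; python3 -c "
from h import *
fl();manip.grab_frame('side');fl(); print(manip.state()['ft_torque'].round(3))"
```

```text
time: 19.68
tool_pos: [0.5201, 0.0067, 0.043]
tool_rot: [-0.001, 0.732, 0.681, -0.002]
contact_force: [4.3, -0.6, 7.4]
gripper_width: 0.376
F mm [-33.06  -1.01  27.17] th -0.25 yaw -4.08 force XYZ [ 4.36 -0.39  7.39]
F mm [-33.1   -1.    27.14] th -0.26 yaw -4.08 force XYZ [5.14 0.73 7.78]
[-0.037 -0.771 -0.02 ]
```

The blocking force resolves to floor level under the cell, not to the lip: the cell is on the floor and the arm is pressing it down, so friction holds it. I'll unload z slightly.

```bash
python3 -m pendant '{"linear":[[0,0,-0.03],[0,0,-0.06],[0,0,-0.08],[0,0,-0.08],[0,0,-0.08],[0,0,-0.08],[0,0,-0.08],[0,0,-0.08],[0,0,-0.08],[0,0,-0.08]],"rotation":[[0,0,0],[0,0,0],[0,0,0],[0,0,0],[0,0,0],[0,0,0],[0,0,0],[0,0,0],[0,0,0],[0,0,0]],"grip":[1,1,1,1,1,1,1,1,1,1]}'; python3 -c "
from h import *
fl();manip.grab_frame('side');fl(); print(manip.state()['ft_torque'].round(3))"
```

```text
time: 20.57
tool_pos: [0.5201, 0.0068, 0.0431]
tool_rot: [-0.001, 0.732, 0.681, -0.002]
contact_force: [6.8, 0.2, 3.2]
gripper_width: 0.372
F mm [-33.12  -1.    27.19] th -0.23 yaw -4.08 force XYZ [6.74 0.58 3.21]
F mm [-33.1   -1.01  27.19] th -0.22 yaw -4.09 force XYZ [ 7.55 -0.71  2.02]
[-0.074 -1.271  0.012]
```

```bash
python3 -m pendant '{"linear":[[0,0,-0.03],[0,0,-0.06],[0,0.05,-0.06],[0,0.1,-0.06],[0,0.15,-0.06],[0,0.15,-0.06],[0,0.15,-0.06],[0,0.15,-0.06],[0,0.15,-0.06],[0,0.15,-0.06]],"rotation":[[0,0,0],[0,0,0],[0,0,0],[0,0,0],[0,0,0],[0,0,0],[0,0,0],[0,0,0],[0,0,0],[0,0,0]],"grip":[1,1,1,1,1,1,1,1,1,1]}'; python3 -c "
from h import *
fl();manip.grab_frame('side');fl(); print(manip.state()['ft_torque'].round(3))"
```

```text
time: 21.45
tool_pos: [0.5209, 0.0067, 0.0431]
tool_rot: [-0.002, 0.732, 0.681, -0.002]
contact_force: [6.3, -0.8, 0.0]
gripper_width: 0.374
F mm [-32.31  -0.99  27.28] th -0.31 yaw -4.08 force XYZ [ 6.34 -0.47  0.  ]
F mm [-32.31  -0.99  27.27] th -0.31 yaw -4.08 force XYZ [6.49 0.15 1.19]
[-0.093 -1.15  -0.031]
```

```bash
python3 -m pendant '{"linear":[[0,0.05,-0.01],[0,0.1,-0.02],[0,0.15,-0.02],[0,0.2,-0.02],[0,0.25,-0.02],[0,0.25,-0.02],[0,0.25,-0.02],[0,0.25,-0.02],[0,0.25,-0.02],[0,0.25,-0.02]],"rotation":[[0,0,0],[0,0,0],[0,0,0],[0,0,0],[0,0,0],[0,0,0],[0,0,0],[0,0,0],[0,0,0],[0,0,0]],"grip":[1,1,1,1,1,1,1,1,1,1]}'; python3 -c "
from h import *
fl();manip.grab_frame('side');fl(); print(manip.state()['ft_torque'].round(3))"
```

```text
time: 22.33
tool_pos: [0.5225, 0.0066, 0.0431]
tool_rot: [-0.003, 0.732, 0.682, -0.003]
contact_force: [1.3, -0.9, 4.9]
gripper_width: 0.374
F mm [-30.79  -1.    27.33] th -0.47 yaw -4.07 force XYZ [ 1.4  -0.86  4.87]
F mm [-30.77  -0.98  27.32] th -0.46 yaw -4.07 force XYZ [ 1.46 -1.41  4.79]
[-0.302 -0.315 -0.018]
```

```bash
python3 -m pendant '{"linear":[[0,0.03,-0.03],[0,0.06,-0.05],[0,0.06,-0.05],[0,0.06,-0.05],[0,0.06,-0.05],[0,0.06,-0.05],[0,0.06,-0.05],[0,0.06,-0.05],[0,0.06,-0.05],[0,0.06,-0.05]],"rotation":[[0,0,0],[0,0,0],[0,0,0],[0,0,0],[0,0,0],[0,0,0],[0,0,0],[0,0,0],[0,0,0],[0,0,0]],"grip":[1,1,1,1,0.6,0.55,0.45,0.4,0.35,0.35]}'; python3 -c "
from h import *
fl();c,im=grab('side','s7');c,im=grab('wrist','w7');np.save('w7c.npy',c,allow_pickle=True);fl(); print(manip.state()['ft_torque'].round(3))
b=cv2.imread('pics/w7.png',0).astype('f4'); print(b[170:320:2,250:260].mean(1).round().astype(int).tolist())"
```

```text
time: 23.22
tool_pos: [0.5229, 0.0068, 0.0434]
tool_rot: [-0.003, 0.732, 0.682, -0.003]
contact_force: [-0.1, 0.1, -0.9]
gripper_width: 0.646
F mm [-30.37  -0.76  27.67] th -0.49 yaw -4.07 force XYZ [-0.07  0.12 -0.89]
F mm [-30.13  -0.81  27.82] th -0.46 yaw -4.07 force XYZ [ 0.1  -0.72 -1.17]
[-0.007 -0.06   0.008]
[255, 255, 255, 255, 206, 208, 191, 226, 235, 212, 223, 229, 194, 220, 238, 206, 192, 193, 203, 180, 184, 201, 206, 192, 162, 159, 159, 159, 159, 159, 159, 164, 194, 207, 207, 207, 207, 207, 207, 207, 207, 208, 208, 207, 207, 208, 208, 207, 208, 208, 198, 176, 172, 169, 168, 168, 168, 167, 147, 140, 152, 155, 159, 152, 141, 136, 121, 105, 116, 134, 132, 156, 181, 188, 189]
```

Contact is gone and the cell slid about 1.5 mm toward the lip on release. I'll lift clear and check the seat numerically.

```bash
python3 -m pendant '{"linear":[[0,0,-1],[0,0,-2.5],[0,0,-5],[0,0,-8],[0,0,-11],[0,-1,-14],[0,-3,-14],[0,-3,-14],[0,-3,-14],[0,-3,-14]],"rotation":[[0,0,0],[0,0,0],[0,0,0],[0,0,0],[0,0,0],[0,0,0],[0,0,0],[0,0,0],[0,0,0],[0,0,0]],"grip":[0.35,0.35,0.3,0.2,0.1,0,0,0,0,0]}'
python3 - <<'E'
from h import *
c,im=grab('wrist','w8'); np.save('w8c.npy',c,allow_pickle=True)
for x in (-.0405,-.0288,0,.0302,.0385): print(x,np.round(proj(c,O+X*x+Z*.044),1))
u0,v0=proj(c,O+X*(-.0288)+Z*.044); u1,v1=proj(c,O+X*.0302+Z*.044)
g=cv2.cvtColor(im,cv2.COLOR_RGB2GRAY)
for v in range(int(min(v0,v1))-26,int(max(v0,v1))+16,2): 
    t=(v-v0)/(v1-v0); u=int(u0+t*(u1-u0)); print(v,u,g[v,u-30:u+31:2].tolist())
E
```

```text
time: 24.15
tool_pos: [0.4943, 0.0089, 0.1833]
tool_rot: [-0.003, 0.732, 0.681, -0.003]
contact_force: [-0.1, 0.9, 0.8]
gripper_width: 0.999
-0.0405 [254.2 171.2]
-0.0288 [254.3 182.7]
0 [254.7 209.9]
0.0302 [255.  236.5]
0.0385 [255.1 243.6]
156 254 [248, 224, 186, 213, 241, 250, 255, 255, 255, 255, 254, 254, 254, 253, 253, 250, 249, 248, 247, 247, 245, 245, 244, 244, 254, 255, 243, 208, 215, 250, 102]
158 254 [224, 210, 167, 203, 233, 255, 255, 255, 255, 255, 255, 255, 255, 255, 255, 255, 255, 255, 255, 255, 255, 255, 255, 255, 255, 255, 239, 209, 220, 250, 101]
160 254 [202, 184, 168, 186, 185, 255, 255, 255, 255, 255, 255, 255, 255, 255, 255, 255, 255, 255, 255, 255, 255, 255, 255, 255, 255, 247, 224, 209, 223, 251, 101]
162 254 [192, 186, 168, 168, 153, 255, 255, 255, 255, 255, 255, 255, 255, 255, 255, 255, 255, 255, 255, 255, 255, 255, 255, 255, 255, 162, 193, 194, 217, 244, 95]
164 254 [192, 186, 168, 167, 145, 255, 255, 255, 255, 255, 255, 255, 255, 255, 255, 255, 255, 255, 255, 255, 255, 255, 255, 255, 255, 166, 200, 174, 219, 232, 84]
166 254 [190, 186, 168, 169, 119, 194, 
[... 6181 characters left out ...]
, 255, 255, 255, 255, 255, 255, 255, 255, 255, 255, 255, 223, 94, 93, 122, 122, 67, 59, 58]
244 255 [79, 110, 87, 52, 99, 141, 143, 144, 165, 174, 177, 178, 181, 182, 182, 183, 184, 183, 184, 187, 189, 189, 186, 132, 63, 80, 98, 85, 58, 58, 56]
246 255 [93, 108, 79, 61, 55, 57, 55, 53, 54, 52, 47, 44, 52, 47, 45, 52, 49, 47, 51, 44, 46, 34, 40, 32, 50, 71, 93, 88, 57, 51, 56]
248 255 [124, 140, 134, 129, 128, 129, 123, 123, 127, 128, 127, 125, 119, 119, 122, 120, 118, 116, 116, 117, 117, 118, 112, 112, 112, 114, 121, 124, 58, 55, 55]
250 255 [137, 154, 155, 155, 153, 151, 153, 153, 154, 154, 155, 153, 153, 148, 150, 153, 152, 152, 154, 151, 157, 155, 152, 149, 151, 153, 151, 141, 65, 56, 54]
```

The numeric profile shows the cell centred (u≈254.7), with its plus-end rim hidden under the lip edge at row 233 and the flat end at about row 183, as predicted for a seated cell. Next, the cover ridge.

Run:
```python
from h import *
c=np.load('w1c.npy',allow_pickle=True).item()
g=cv2.imread('pics/w1.png',0)
print(g[262:300,240:258].mean(1).round().astype(int).tolist())
for v in (498,505,512,530,540,545):
  print(v,round(135+v/3.6,1),[(((onz(c,205+200/4.8,135+v/3.6,z)-O)@X)*1e3).round(1) for z in(.052,.064)])
Rt=R.from_matrix(np.array([Y,X,-Z]).T)
for x,z in((.125,.12),(.125,.081)): print(x,delta(O+X*x+Y*-.002+Z*z,Rt))
```

```text
[146, 144, 143, 142, 141, 141, 141, 141, 141, 141, 138, 128, 116, 109, 112, 120, 128, 126, 118, 114, 113, 113, 120, 134, 144, 148, 148, 148, 145, 131, 104, 78, 67, 66, 61, 58, 59, 60]
498 273.3 [np.float64(98.7), np.float64(90.0)]
505 275.3 [np.float64(101.7), np.float64(92.9)]
512 277.2 [np.float64(104.7), np.float64(95.8)]
530 282.2 [np.float64(112.5), np.float64(103.3)]
540 285.0 [np.float64(116.9), np.float64(107.5)]
545 286.4 [np.float64(119.1), np.float64(109.6)]
0.125 (array([ 0.06, 15.6 ,  6.14]), array([-0.53,  0.04, -0.68]))
0.125 (array([ 0.07, 15.64, 10.04]), array([-0.53,  0.04, -0.68]))
```

```bash
python3 -m pendant '{"linear":[[0,3.5,0],[0,7,0],[0,10.5,0],[0,14,0],[0.1,15.8,1],[0.1,15.8,4],[0.1,15.8,6],[0.1,15.8,7.5],[0.1,15.8,7.5],[0.1,15.8,7.5]],"rotation":[[0,0,0],[0,0,-0.7],[-0.5,0,-0.7],[-0.5,0,-0.7],[-0.5,0,-0.7],[-0.5,0,-0.7],[-0.5,0,-0.7],[-0.5,0,-0.7],[-0.5,0,-0.7],[-0.5,0,-0.7]],"grip":[1,1,1,1,1,1,1,1,1,1]}'
python3 - <<'E'
from h import *
manip.grab_frame('side'); Rt=R.from_matrix(np.array([Y,X,-Z]).T); p,_=tool(); print(((p-O)@X).round(4),((p-O)@Y).round(4),p[2],manip.state()['gripper_width'])
for x,z in((.126,.078),(.02,.078)): print(x,delta(O+X*x+Y*-.002+Z*z,Rt))
E
```

```text
time: 25.03
tool_pos: [0.6507, -0.0013, 0.1059]
tool_rot: [-0.001, 0.728, 0.686, -0.001]
contact_force: [-0.5, 0.2, 0.3]
gripper_width: 0.006
0.1274 -0.0017 0.10784855670831467 -0.0008782622746862034
0.126 (array([-0.03, -0.14,  2.98]), array([0.07, 0.05, 0.02]))
0.02 (array([ -0.02, -10.74,   2.97]), array([0.07, 0.05, 0.02]))
```

```bash
python3 -m pendant '{"linear":[[0,0,1],[0,0,2],[0,0,2.5],[0,0,2.9],[0,0,2.9],[0,0,2.9],[0,-0.4,2.9],[0,-0.8,2.9],[0,-1.2,2.9],[0,-1.2,2.9]],"rotation":[[0,0,0],[0,0,0],[0,0,0],[0,0,0],[0,0,0],[0,0,0],[0,0,0],[0,0,0],[0,0,0],[0,0,0]],"grip":[1,1,1,1,1,1,1,1,1,1]}'
python3 - <<'E'
from h import *
manip.grab_frame('side'); p,_=tool(); print(((p-O)@X).round(4),((p-O)@Y).round(4),p[2],manip.state()['contact_force'].round(2))
E
```

```text
time: 25.92
tool_pos: [0.6393, -0.0007, 0.0792]
tool_rot: [0.001, 0.728, 0.686, 0.0]
contact_force: [0.1, 0.6, -0.3]
gripper_width: 0.001
0.115 -0.0017 0.07915121180970609 [-0.26 -0.27 -0.15]
```

```bash
python3 -m pendant '{"linear":[[0,-0.5,0],[0,-1,0],[0,-1.5,0],[0,-2,0],[0,-2.5,0],[0,-3,0],[0,-3.5,0],[0,-4,0],[0,-4.5,0],[0,-5,0]],"rotation":[[0,0,0],[0,0,0],[0,0,0],[0,0,0],[0,0,0],[0,0,0],[0,0,0],[0,0,0],[0,0,0],[0,0,0]],"grip":[1,1,1,1,1,1,1,1,1,1]}'
python3 - <<'E'
from h import *
c,im=grab('side','s9'); p,_=tool(); print(((p-O)@X).round(4),((p-O)@Y).round(4),p[2],manip.state()['contact_force'].round(2))
a=cv2.imread('pics/s7.png',0); b=cv2.imread('pics/s9.png',0)
for x in (.126,.0385,-.012): print(x,np.round(proj(c,O+X*x+Y*.03+Z*.045),1))
print(a[216,205:285:2].tolist()); print(b[216,205:285:2].tolist())
E
```

```text
time: 26.8
tool_pos: [0.5892, 0.0022, 0.0787]
tool_rot: [0.001, 0.728, 0.686, 0.0]
contact_force: [2.6, 1.7, 1.4]
gripper_width: 0.004
0.0638 -0.0018 0.07833973580480792 [1.25 1.27 0.32]
0.126 [212.4 218.7]
0.0385 [247.2 219.8]
-0.012 [267.5 220.4]
[36, 59, 44, 44, 91, 92, 91, 93, 94, 90, 94, 92, 92, 98, 96, 97, 97, 103, 96, 88, 89, 89, 167, 114, 89, 85, 69, 58, 67, 68, 64, 69, 170, 128, 139, 194, 165, 129, 242, 248]
[35, 65, 42, 42, 42, 43, 43, 43, 42, 44, 45, 47, 43, 45, 67, 97, 95, 103, 97, 89, 87, 96, 87, 90, 105, 106, 109, 133, 128, 111, 112, 116, 161, 121, 136, 191, 163, 127, 238, 247]
```

The cover has slid about 50 mm with only about 2 N. I'll continue to the stop.

```bash
python3 -m pendant '{"linear":[[0,-0.5,0],[0,-1,0],[0,-1.5,0],[0,-2,0],[0,-2.4,0],[0,-2.8,0],[0,-3.1,0],[0,-3.3,0],[0,-3.5,0],[0,-3.5,0]],"rotation":[[0,0,0],[0,0,0],[0,0,0],[0,0,0],[0,0,0],[0,0,0],[0,0,0],[0,0,0],[0,0,0],[0,0,0]],"grip":[1,1,1,1,1,1,1,1,1,1]}'
python3 - <<'E'
from h import *
c,im=grab('side','s10'); p,_=tool(); print(((p-O)@X).round(4),((p-O)@Y).round(4),p[2],manip.state()['contact_force'].round(2))
b=cv2.imread('pics/s10.png',0); print(b[216,205:305:2].tolist())
E
```

```text
time: 27.68
tool_pos: [0.5561, 0.0042, 0.0788]
tool_rot: [0.003, 0.728, 0.686, 0.002]
contact_force: [7.1, 1.9, -4.8]
gripper_width: 0.001
0.0316 -0.0018 0.07879057770504107 [ 8.51  1.2  -4.89]
[38, 64, 43, 42, 43, 47, 43, 45, 41, 43, 44, 42, 45, 46, 44, 42, 43, 48, 50, 43, 30, 93, 85, 90, 103, 105, 107, 132, 125, 113, 113, 114, 98, 88, 106, 90, 96, 98, 122, 249, 182, 44, 45, 46, 44, 46, 42, 46, 46, 44]
```

```bash
python3 -m pendant '{"linear":[[0,-0.15,0],[0,-0.3,0],[0,-0.45,0],[0,-0.6,0],[0,-0.7,0],[0,-0.7,0],[0,-0.7,0],[0,-0.7,0],[0,-0.7,0],[0,-0.7,0]],"rotation":[[0,0,0],[0,0,0],[0,0,0],[0,0,0],[0,0,0],[0,0,0],[0,0,0],[0,0,0],[0,0,0],[0,0,0]],"grip":[1,1,1,1,1,1,1,1,1,1]}'
python3 - <<'E'
from h import *
c,im=grab('side','s11'); p,_=tool(); print(((p-O)@X).round(4),((p-O)@Y).round(4),p[2],manip.state()['contact_force'].round(2))
b=cv2.imread('pics/s11.png',0); print(b[216,205:305:2].tolist())
E
```

```text
time: 28.57
tool_pos: [0.555, 0.0042, 0.0795]
tool_rot: [0.008, 0.728, 0.686, 0.008]
contact_force: [28.6, 1.3, -20.4]
gripper_width: 0.004
0.0304 -0.0019 0.07950580225453062 [ 29.39   1.08 -19.82]
[38, 60, 42, 44, 45, 43, 44, 48, 44, 42, 43, 44, 45, 44, 44, 46, 46, 45, 50, 43, 26, 92, 86, 90, 104, 105, 106, 132, 125, 111, 111, 116, 98, 87, 101, 91, 97, 99, 126, 249, 181, 45, 44, 43, 44, 43, 46, 48, 45, 47]
```

The force rises steeply at a hard stop with the cover moved about 87 mm, back edge now at pack x ≈ 0.039. I'll back off, lift clear and check.

```bash
python3 -m pendant '{"linear":[[0,0.5,0],[0,1.2,0],[0,1.8,0],[0,1.8,-2],[0,1.8,-5],[0,0,-9],[0,-4,-11],[0,-8,-12],[0,-8,-12],[0,-8,-12]],"rotation":[[0,0,0],[0,0,0],[0,0,0],[0,0,0],[0,0,0],[0,0,0],[0,0,0],[0,0,0],[0,0,0],[0,0,0]],"grip":[1,1,1,1,1,1,1,1,1,1]}'
python3 - <<'E'
from h import *
c,im=grab('wrist','w12'); g=cv2.cvtColor(im,cv2.COLOR_RGB2GRAY); print(tool()[0].round(3),manip.state()['contact_force'].round(2))
for x in(-.06,-.05,-.045,-.04): print(x,np.round(proj(c,O+X*x+Z*.052-Y*.002),1))
for x in(.03,.036,.04): print(x,np.round(proj(c,O+X*x+Z*.052-Y*.002),1))
u,v=map(int,proj(c,O+X*-.05+Z*.052-Y*.002)); print(v-40,g[v-40:v+90:1,u-4:u+5].mean(1).astype(int).tolist())
a,b=[cv2.imread(f'pics/{n}.png',0).astype('f4')[212:222,190:300].mean(0) for n in('s7','s11')]
print(a[14:34].astype(int).tolist(),b[46:66].astype(int).tolist())
E
```

```text
time: 29.45
tool_pos: [0.4662, 0.0095, 0.1994]
tool_rot: [0.002, 0.728, 0.686, 0.0]
contact_force: [0.6, -0.9, -0.8]
gripper_width: 0.002
[0.467 0.009 0.199] [ 0.09 -0.15  0.61]
-0.06 [253.4 175.7]
-0.05 [253.4 185.2]
-0.045 [253.4 189.8]
-0.04 [253.5 194.4]
0.03 [253.5 253.8]
0.036 [253.5 258.4]
0.04 [253.5 261.5]
145 [58, 58, 60, 59, 58, 57, 60, 59, 60, 61, 61, 62, 62, 62, 61, 61, 84, 134, 177, 198, 205, 205, 205, 204, 205, 206, 210, 218, 226, 229, 230, 239, 254, 255, 255, 255, 255, 255, 255, 255, 254, 223, 186, 161, 150, 149, 150, 150, 149, 150, 150, 150, 149, 149, 144, 142, 147, 148, 149, 150, 153, 158, 156, 152, 148, 148, 145, 145, 142, 144, 142, 142, 145, 146, 147, 147, 147, 148, 147, 148, 146, 140, 128, 119, 119, 119, 120, 120, 119, 119, 118, 117, 114, 112, 111, 112, 113, 113, 112, 113, 112, 112, 110, 109, 106, 106, 105, 105, 105, 105, 106, 106, 105, 102, 103, 106, 114, 123, 127, 125, 121, 109, 94, 81, 71, 58, 56, 55, 52, 55]
[37, 37, 33, 46, 47, 46, 45, 43, 57, 92, 95, 94, 97, 97, 98, 96, 94, 92, 92, 92] [45, 43, 44, 44, 45, 44, 43, 44, 35, 37, 73, 93, 94, 91, 93, 94, 93, 95, 89, 91]
```

Run:
```python
from h import *
c,_=grab('side','s13'); a=cv2.imread('pics/s7.png'); a0=cv2.imread('pics/side0.png'); b=cv2.imread('pics/s13.png')
def plane(c,u,v):
    o,d=ray(c,u,v); t=((O+Y*.0285-o)@Y)/(d@Y); p=o+d*t-O; return p@X,p[2]
for s in(a0,a):
  for (x0,x1,y0,y1) in ((207,222,203,228),(207,245,198,226),(213,240,212,224)):
    T=cv2.resize(s[y0:y1,x0:x1],None,fx=8,fy=8,interpolation=2); S=cv2.resize(b[y0-6:y1+10,x0-5:x1+50],None,fx=8,fy=8,interpolation=2)
    m=cv2.matchTemplate(S,T,cv2.TM_CCOEFF_NORMED); _,q,_,(mx,my)=cv2.minMaxLoc(m); du,dv=mx/8-5,my/8-6
    uc,vc=(x0+x1)/2,(y0+y1)/2; p,r=plane(c,uc,vc),plane(c,uc+du,vc+dv); print(round(q,3),du,dv,'moved mm',((p[0]-r[0])*1e3).round(1),'z',round(p[1],3),round(r[1],3))
# ridge/front rows in w12
c=manip.calibration('wrist')
for v,z in((186.5,.052),(226,.052),(226,.064),(263,.052)): print(v,(((onz(c,253.5,v,z)-O)@X)*1e3).round(1))
# is the bay end covered: back edge before/after at base of cover
g=cv2.cvtColor(b,6); print(g[228,205:300].tolist())
```

```text
0.816 33.375 1.5 moved mm 83.5 z 0.054 0.053
0.777 33.375 1.875 moved mm 82.7 z 0.066 0.064
0.731 41.0 2.0 moved mm 102.5 z 0.047 0.045
0.819 33.375 1.5 moved mm 83.5 z 0.054 0.053
0.746 33.5 1.875 moved mm 83.0 z 0.066 0.064
0.535 41.125 2.0 moved mm 102.8 z 0.047 0.045
186.5 -47.8
226 -3.4
226 -9.5
263 42.2
[44, 31, 47, 149, 163, 150, 150, 152, 171, 173, 172, 171, 174, 154, 155, 183, 190, 192, 170, 171, 176, 190, 199, 209, 204, 195, 197, 198, 243, 247, 247, 239, 237, 238, 246, 245, 243, 249, 246, 230, 225, 217, 217, 209, 144, 131, 129, 106, 104, 104, 97, 96, 71, 63, 100, 88, 81, 83, 83, 84, 85, 83, 84, 82, 85, 88, 90, 89, 89, 88, 89, 89, 92, 91, 89, 87, 206, 239, 199, 156, 152, 174, 86, 41, 46, 44, 44, 40, 47, 46, 44, 46, 43, 47, 45]
```

The image estimates put the travel at 83–86 mm, against a start value of 86–96 mm. That leaves some doubt, so I'll feel the stop a second time and read force and moment.

```bash
python3 -m pendant '{"linear":[[0,4,0],[0,8,1],[0,8,4],[0,8,7],[0,8,9.5],[0,8,11],[0,8,12.1],[0,8,12.1],[0,8,12.1],[0,8,12.1]],"rotation":[[0,0,0],[0,0,0],[0,0,0],[0,0,0],[0,0,0],[0,0,0],[0,0,0],[0,0,0],[0,0,0],[0,0,0]],"grip":[1,1,1,1,1,1,1,1,1,1]}'; python3 -m pendant '{"linear":[[0,-0.3,0],[0,-0.6,0],[0,-0.9,0],[0,-1.2,0],[0,-1.5,0],[0,-1.6,0],[0,-1.6,0],[0,-1.6,0],[0,-1.6,0],[0,-1.6,0]],"rotation":[[0,0,0],[0,0,0],[0,0,0],[0,0,0],[0,0,0],[0,0,0],[0,0,0],[0,0,0],[0,0,0],[0,0,0]],"grip":[1,1,1,1,1,1,1,1,1,1]}'
python3 - <<'E'
from h import *
manip.grab_frame('side'); p,_=tool(); s=manip.state(); print(((p-O)@X).round(4),((p-O)@Y).round(4),p[2].round(4),s['contact_force'].round(2),s['ft_torque'].round(3))
E
```

```text
time: 30.38
tool_pos: [0.5568, 0.0038, 0.0857]
tool_rot: [0.007, 0.728, 0.686, 0.006]
contact_force: [2.2, 1.9, 27.1]
gripper_width: -0.003
time: 31.22
tool_pos: [0.5432, 0.0046, 0.0859]
tool_rot: [0.01, 0.728, 0.686, 0.008]
contact_force: [10.6, 1.1, 20.0]
gripper_width: 0.001
0.0187 -0.0021 0.0859 [11.83  1.27 20.05] [ 0.223 -1.961 -0.045]
```

I came down on top of the ridge because my back-off bookkeeping was wrong. I'll lift, go farther back, lower and push again.

```bash
python3 -m pendant '{"linear":[[0,0,-1.5],[0,0,-3],[0,2,-3],[0,4.2,-3],[0,4.2,-3],[0,4.2,-2],[0,4.2,-1],[0,4.2,0],[0,4.2,0],[0,4.2,0]],"rotation":[[0,0,0],[0,0,0],[0,0,0],[0,0,0],[0,0,0],[0,0,0],[0,0,0],[0,0,0],[0,0,0],[0,0,0]],"grip":[1,1,1,1,1,1,1,1,1,1]}'
python3 - <<'E'
from h import *
manip.grab_frame('side'); p,_=tool(); s=manip.state(); print(((p-O)@X).round(4),((p-O)@Y).round(4),p[2].round(4),s['contact_force'].round(2),s['ft_torque'].round(3))
E
```

```text
time: 32.1
tool_pos: [0.5723, 0.0033, 0.0758]
tool_rot: [-0.001, 0.728, 0.686, -0.001]
contact_force: [-0.1, 0.4, -0.1]
gripper_width: 0.002
0.048 -0.0016 0.0763 [0.32 0.1  0.89] [-0.026 -0.051  0.023]
```

```bash
python3 -m pendant '{"linear":[[0,-0.3,0],[0,-0.6,0],[0,-0.9,0],[0,-1.2,0],[0,-1.4,0],[0,-1.5,0],[0,-1.5,0],[0,-1.5,0],[0,-1.5,0],[0,-1.5,0]],"rotation":[[0,0,0],[0,0,0],[0,0,0],[0,0,0],[0,0,0],[0,0,0],[0,0,0],[0,0,0],[0,0,0],[0,0,0]],"grip":[1,1,1,1,1,1,1,1,1,1]}'
python3 - <<'E'
from h import *
manip.grab_frame('side'); p,_=tool(); s=manip.state(); print(((p-O)@X).round(4),((p-O)@Y).round(4),p[2].round(4),s['contact_force'].round(2),s['ft_torque'].round(3))
E
python3 -m pendant '{"linear":[[0,-0.1,0],[0,-0.2,0],[0,-0.3,0],[0,-0.4,0],[0,-0.5,0],[0,-0.5,0],[0,-0.5,0],[0,-0.5,0],[0,-0.5,0],[0,-0.5,0]],"rotation":[[0,0,0],[0,0,0],[0,0,0],[0,0,0],[0,0,0],[0,0,0],[0,0,0],[0,0,0],[0,0,0],[0,0,0]],"grip":[1,1,1,1,1,1,1,1,1,1]}'
python3 - <<'E'
from h import *
c,im=grab('side','s14'); p,_=tool(); s=manip.state(); print(((p-O)@X).round(4),((p-O)@Y).round(4),p[2].round(4),s['contact_force'].round(2),s['ft_torque'].round(3))
a=cv2.imread('pics/s13.png');b=cv2.imread('pics/s14.png')
x0,x1,y0,y1=240,256,206,228
T=cv2.resize(a[y0:y1,x0:x1],None,fx=8,fy=8,interpolation=2);S=cv2.resize(b[y0-3:y1+3,x0-6:x1+8],None,fx=8,fy=8,interpolation=2)
_,q,_,(mx,my)=cv2.minMaxLoc(cv2.matchTemplate(S,T,5)); print(q,mx/8-6,my/8-3)
E
```

```text
time: 32.98
tool_pos: [0.5588, 0.004, 0.0776]
tool_rot: [0.001, 0.728, 0.686, 0.0]
contact_force: [-0.1, -0.0, 0.7]
gripper_width: 0.003
0.0343 -0.0018 0.0776 [0.66 0.12 0.56] [ 0.022 -0.01   0.025]
time: 33.87
tool_pos: [0.556, 0.0041, 0.078]
tool_rot: [0.003, 0.728, 0.686, 0.002]
contact_force: [9.0, -0.1, -5.8]
gripper_width: -0.001
0.0315 -0.0018 0.078 [ 8.11 -0.97 -5.73] [-0.076 -1.568 -0.042]
0.7645090818405151 -0.125 0.125
```

The second push meets the same hard stop at the same place (8 N at TCP x = 0.0315, contact at ridge height), and the cover did not move further. I'll retreat and check that it stayed put.

```bash
python3 -m pendant '{"linear":[[0,0.5,0],[0,1,0],[0,1.5,0],[0,1.5,-2],[0,1.5,-5],[0,1.5,-8],[0,1.5,-11],[0,1.5,-12],[0,1.5,-12],[0,1.5,-12]],"rotation":[[0,0,0],[0,0,0],[0,0,0],[0,0,0],[0,0,0],[0,0,0],[0,0,0],[0,0,0],[0,0,0],[0,0,0]],"grip":[1,1,1,1,1,1,1,1,1,1]}'
python3 - <<'E'
from h import *
c,im=grab('side','s15'); s=manip.state(); print(s['tool_pos'].round(3),s['contact_force'].round(2))
a=cv2.imread('pics/s13.png');b=cv2.imread('pics/s15.png'); x0,x1,y0,y1=240,256,206,228
T=cv2.resize(a[y0:y1,x0:x1],None,fx=8,fy=8,interpolation=2);S=cv2.resize(b[y0-3:y1+3,x0-6:x1+8],None,fx=8,fy=8,interpolation=2)
_,q,_,(mx,my)=cv2.minMaxLoc(cv2.matchTemplate(S,T,5)); print(q,mx/8-6,my/8-3)
print(manip.job_done())
E
```

```text
time: 34.75
tool_pos: [0.5686, 0.0035, 0.1973]
tool_rot: [0.001, 0.728, 0.686, 0.0]
contact_force: [-0.7, 0.2, -0.6]
gripper_width: -0.005
[0.568 0.004 0.196] [0.26 0.74 0.66]
0.9866228103637695 0.0 -0.125
the job is handed in; nothing more can be done
None
```

I put the larger cell in the bay under the lip, slid the cover to its stop and handed the job in at about 35 s. The one open point is whether the cover is fully shut; no verdict was reported.

**Seating:** I picked the cell up with its plus end forward, found the spring by touch with the cell tilted 45°, and squeezed it about 6 mm. I then rolled the plus end down behind the lip, let the cell forward and released it. The spring load along the bay peaked at about 10–11 N. The lip load was not measured separately, but the largest wrist force component while seating was about 11 N.

**Problem while seating:** The first try to let the cell forward jammed because it was rubbing on a side cheek and being pressed onto the floor. I backed off, shifted about 1.5 mm sideways and lifted slightly, and it then slid forward under the lip.

**Checks after release:**
- **Cell:** With the gripper open there was no contact force. The last numeric wrist-image check showed the cell centred and flat, with its plus rim hidden under the lip. That check came before the cover was closed over it.
- **Cover:** It slid with about 2 N until it met a hard stop. A second push met the same stop, and the cover had not moved after I backed away.

**What disagreed:**
- **Cover travel:** My estimates range from 83 to 87 mm, while the stated start is 86–96 mm. I took it as shut because the stop was hard and repeatable, not because I measured it.
- **Extra contact with the cover:** The first push against the stop reached about 29 N. While re-checking, I also came down on top of the grip ridge by mistake with about 27 N.

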